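Secure the rollers of the tape machine with retaining clips

TASK

Set aside whatever stands in front of the tape machine, down on the bench to the left or right about a hand's width clear of the roller tray's path, then pull the roller tray fully out by its handle. Push every retaining clip that lies on the bench sideways into the groove of an axle, any axle but only one clip to each, until it snaps fully home, and then push the tray fully back in. Leave the other things on the bench where they are.

Things in the scene. Friction and masses are not known exactly. Their poses are not given: they have to be found in the camera images.
- tape_machine: Bench tape machine: fixed grey housing 206 wide, 226 deep, 104 high, tape roll on its rear top. Origin: bench height, middle of its front face; x points into the machine (yaw within 0.12), y to its left. A roller tray slides out of the front to -x; its front panel is 196 wide, top 78 above the bench. Fully out, tray and handle fill x -207 to 0, y -98 to 98 mm.
- roller_tray (a joint): How far the roller tray is out, in m: 0 = pushed home, 0.161 = fully out at its stop (it starts at 0 to 0.01). It runs level along the machine's x axis, resists with about 5 N of rail friction and stays where it is left.
- tray_handle (a point): Point on the tray's black bow handle: an upright round bar 12 mm thick, 18 to 76 mm above the bench, 30 mm clear of the front panel, on the machine's middle line. The point is in the bar's middle, 56 mm above the bench. Pinch it from above, fingers left and right of the bar. Axes as the machine's.
- axle1 (a point): Axle 1 of 4 upright axles on the roller tray, 40 mm behind its panel, -30 mm in machine y; under the hood while the tray is home. Point: on the axis, middle of the groove, 53.5 mm above the bench. Groove 10 mm thick, 7 high; below it a flat roller flange 50 wide (top 50 mm up), above it a head 16 wide, 11 high. Axes as the machine's; moves with the tray.
- axle2 (a point): Axle 2 of 4 upright axles on the roller tray, 67 mm behind its panel, 30 mm in machine y; under the hood while the tray is home. Point: on the axis, middle of the groove, 53.5 mm above the bench. Groove 10 mm thick, 7 high; below it a flat roller flange 50 wide (top 50 mm up), above it a head 16 wide, 11 high. Axes as the machine's; moves with the tray.
- axle3 (a point): Axle 3 of 4 upright axles on the roller tray, 94 mm behind its panel, -30 mm in machine y; under the hood while the tray is home. Point: on the axis, middle of the groove, 53.5 mm above the bench. Groove 10 mm thick, 7 high; below it a flat roller flange 50 wide (top 50 mm up), above it a head 16 wide, 11 high. Axes as the machine's; moves with the tray.
- axle4 (a point): Axle 4 of 4 upright axles on the roller tray, 121 mm behind its panel, 30 mm in machine y; under the hood while the tray is home. Point: on the axis, middle of the groove, 53.5 mm above the bench. Groove 10 mm thick, 7 high; below it a flat roller flange 50 wide (top 50 mm up), above it a head 16 wide, 11 high. Axes as the machine's; moves with the tray.
- clip1_grip (a point): Thumb grip of flat steel retaining clip 1 (3 or 4 are present, else None): black upright block 9 mm thick (along x), 22 wide, 36 high, at the clip's back end. Point: 26 mm above the clip's underside. x: level, from grip to open mouth, the push direction; z up. Grip it with a finger before and one behind; once home 33 mm remain to the axle's head, so let go by opening little (10 mm a finger).
- clip1_eye (a point): Middle of clip 1's eye, half-way up its 4 mm thick metal, 45.5 mm ahead of and 24 below its grip point, same axes. Two sprung jaws end 14 mm ahead of it: flared tips 16 mm apart inside, lips 7 mm. Pushed level along x onto a groove (10 mm thick) it resists with 5 to 12 N, 10 to 5 mm short of home, then snaps home with this point on the axle's axis (within 1.5 mm).
- clip2_grip (a point): Thumb grip of flat steel retaining clip 2 (3 or 4 are present, else None): black upright block 9 mm thick (along x), 22 wide, 36 high, at the clip's back end. Point: 26 mm above the clip's underside. x: level, from grip to open mouth, the push direction; z up. Grip it with a finger before and one behind; once home 33 mm remain to the axle's head, so let go by opening little (10 mm a finger).
- clip2_eye (a point): Middle of clip 2's eye, half-way up its 4 mm thick metal, 45.5 mm ahead of and 24 below its grip point, same axes. Two sprung jaws end 14 mm ahead of it: flared tips 16 mm apart inside, lips 7 mm. Pushed level along x onto a groove (10 mm thick) it resists with 5 to 12 N, 10 to 5 mm short of home, then snaps home with this point on the axle's axis (within 1.5 mm).
- clip3_grip (a point): Thumb grip of flat steel retaining clip 3 (3 or 4 are present, else None): black upright block 9 mm thick (along x), 22 wide, 36 high, at the clip's back end. Point: 26 mm above the clip's underside. x: level, from grip to open mouth, the push direction; z up. Grip it with a finger before and one behind; once home 33 mm remain to the axle's head, so let go by opening little (10 mm a finger).
- clip3_eye (a point): Middle of clip 3's eye, half-way up its 4 mm thick metal, 45.5 mm ahead of and 24 below its grip point, same axes. Two sprung jaws end 14 mm ahead of it: flared tips 16 mm apart inside, lips 7 mm. Pushed level along x onto a groove (10 mm thick) it resists with 5 to 12 N, 10 to 5 mm short of home, then snaps home with this point on the axle's axis (within 1.5 mm).
- clip4_grip (a point): Thumb grip of flat steel retaining clip 4 (3 or 4 are present, else None): black upright block 9 mm thick (along x), 22 wide, 36 high, at the clip's back end. Point: 26 mm above the clip's underside. x: level, from grip to open mouth, the push direction; z up. Grip it with a finger before and one behind; once home 33 mm remain to the axle's head, so let go by opening little (10 mm a finger).
- clip4_eye (a point): Middle of clip 4's eye, half-way up its 4 mm thick metal, 45.5 mm ahead of and 24 below its grip point, same axes. Two sprung jaws end 14 mm ahead of it: flared tips 16 mm apart inside, lips 7 mm. Pushed level along x onto a groove (10 mm thick) it resists with 5 to 12 N, 10 to 5 mm short of home, then snaps home with this point on the axle's axis (within 1.5 mm).
- carton_middle (a point): Small brown cardboard carton standing on its long narrow side in front of the tray (None if absent): 130 long, 45 wide (level, along its frame's z axis), 66 high, 0.06 to 0.15 kg. The point is its centre, 33 mm above the bench when it stands so; grip it across the 45 mm.
- stapler_middle (a point): Desk stapler lying on its base in front of the tray (None if absent): 142 long, 32 wide, 44 high, 0.17 to 0.34 kg; its length runs in its frame's xy plane along the direction (0.26, 0.97, 0). The point is in the middle of its length and width, 30 mm above its underside; grip it there across its 32 mm width.
- marker_black: Black felt marker, 18 mm thick and about 145 mm long, lying among the clips; to be left alone. Origin under its middle.
- marker_blue: Felt marker with a blue cap, 18 mm thick and 140 mm long, near the front edge of the bench; to be left alone. Origin under its middle.
Mind the look-alikes: they are no part of the job. Leave any pink look-alike of the part that bears carton_middle alone. What is shaped like the part that bears clip4_grip but purple is not meant.

How it is judged:
On the way, in this order (a step that is already met when the one before it is completed fails the run):
1. the carton and the stapler (those present) are set down on the bench clear of the tray's path ((y of carton_middle in the frame of tape_machine above 0.15 m or y of carton_middle in the frame of tape_machine below -0.15 m) and height (world z) of carton_middle between 0.01 and 0.06 m and (y of stapler_middle in the frame of tape_machine above 0.15 m or y of stapler_middle in the frame of tape_machine below -0.15 m) and height (world z) of stapler_middle between 0.01 and 0.06 m and linear speed of each of small_carton, stapler below 0.02 m/s), for 0.2 s.
2. the tray is pulled fully out (value of joint roller_tray above 0.153 m), for 0.2 s.
3. with the tray out, every clip present has snapped home on an axle ((distance between clip1_eye and axle1 below 0.0045 m or distance between clip1_eye and axle2 below 0.0045 m or distance between clip1_eye and axle3 below 0.0045 m or distance between clip1_eye and axle4 below 0.0045 m) and angle between each of clip1_eye, clip2_eye, clip3_eye, clip4_eye's own z axis and vertical below 0.2 rad and (distance between clip2_eye and axle1 below 0.0045 m or distance between clip2_eye and axle2 below 0.0045 m or distance between clip2_eye and axle3 below 0.0045 m or distance between clip2_eye and axle4 below 0.0045 m) and (distance between clip3_eye and axle1 below 0.0045 m or distance between clip3_eye and axle2 below 0.0045 m or distance between clip3_eye and axle3 below 0.0045 m or distance between clip3_eye and axle4 below 0.0045 m) and (distance between clip4_eye and axle1 below 0.0045 m or distance between clip4_eye and axle2 below 0.0045 m or distance between clip4_eye and axle3 below 0.0045 m or distance between clip4_eye and axle4 below 0.0045 m) and value of joint roller_tray above 0.12 m), for 0.3 s.
At the end, for the whole second after the job is handed in: The tray is within 6 mm of home, every clip present sits in the groove of an axle (its eye within 4.5 mm of the groove's middle, level within 0.2 rad), and the carton and the stapler (those present) rest on the bench with their middles at least 150 mm to the side of the machine's middle line (all of step 1 and (distance between clip1_eye and axle1 below 0.0045 m or distance between clip1_eye and axle2 below 0.0045 m or distance between clip1_eye and axle3 below 0.0045 m or distance between clip1_eye and axle4 below 0.0045 m) and angle between each of clip1_eye, clip2_eye, clip3_eye, clip4_eye's own z axis and vertical below 0.2 rad and (distance between clip2_eye and axle1 below 0.0045 m or distance between clip2_eye and axle2 below 0.0045 m or distance between clip2_eye and axle3 below 0.0045 m or distance between clip2_eye and axle4 below 0.0045 m) and (distance between clip3_eye and axle1 below 0.0045 m or distance between clip3_eye and axle2 below 0.0045 m or distance between clip3_eye and axle3 below 0.0045 m or distance between clip3_eye and axle4 below 0.0045 m) and (distance between clip4_eye and axle1 below 0.0045 m or distance between clip4_eye and axle2 below 0.0045 m or distance between clip4_eye and axle3 below 0.0045 m or distance between clip4_eye and axle4 below 0.0045 m) and value of joint roller_tray below 0.006 m); the robot touches nothing.
It fails at once if one of the two markers is shoved more than 4 cm (distance of any of marker_black, marker_blue from where it was at the start of the episode above 0.04 m).
Of small_carton, stapler only 1 to 2 are there at a start; the rules pass over those that are not, and their reading is None.
Of clip1, clip2, clip3, clip4 only 3 to 4 are there at a start; the rules pass over those that are not, and their reading is None.
At some moment in a run one of small_carton, stapler, clip1, clip2, clip3, clip4 may be knocked a few centimetres aside while the robot is not near it.
It also fails if it takes over 210 s, if anything falls off the work surface, if the arm or the gripper's body presses on something with over 40 N, if the wrist force passes 120 N, or if a joint passes its speed limit or range.

ROBOT

A 6-joint arm with a two-finger parallel gripper is mounted at the origin on a cart in front of the work surface, level with it; the furniture and walls round the work are solid. World frame = base frame: x ahead of the robot, y to its left, z up, the work surface at z = 0. Lengths are in m, angles in rad, forces in N, time in s.
With the tool pointing down it reaches from about 0.3 to 0.775 m from the base axis. Payload 14.6 kg.
Tool frame: the origin (TCP) lies midway between the tips of the shut fingers; the grasp point (between the pads) lies 19 mm behind it (r.pinch_z is the z of the grasp point in the tool frame, in m); z points along the fingers, x is the direction in which the jaws open and shut, and the axes are right-handed (so a half turn about z gives the same grasp; the last joint's range is limited). The gripper opens to 85 mm and grips with 20 to 120 N. Pads are 22 mm wide; open, the fingers measure 114 mm over their backs; the gripper's body (76 mm by 85 mm) begins 54 mm behind the grasp point. The pads swing forward as they close: fully open they stand 13 mm farther back than shut.
Start: joints at [-1.33, 0.3, 1.521, -0, 1.321, -0.067], TCP at [0.167, -0.524, 0.231] pointing down, gripper open.
Joint ranges: [-3.03, 3.03], [-0.79, 2.21], [0.23, 2.52], [-1.04, 4.18], [0, 3.07], [-2.55, 2.55]. Speed limits (rad/s): [2.22, 2.22, 2.57, 3.14, 3.14, 3.14].

INTERFACE

Orientations are given as a unit quaternion [x, y, z, w].
In Python, from bench import read_state, viewer, order, r gives the robot as it stands.
- The arm moves only by the tool jog_arm, never from a script. Its argument "motion" is text: rows parted by semicolons, each of 5 numbers parted by spaces: the shift along the tool's x, y, z scaled (see below), then the turn about the tool's z scaled (see below), then the opening, from -1 (shut) to 1 (fully open). In form: tx ty tz yaw hand; .... A call has 1 to 20 rows; each row is the pose to reach, as a shift and turn from the pose commanded when the call began, along the tool's axes at that moment; what a row does not reach only later rows make up. The controller multiplies each number of a shift by 100 mm and each number of a turn by pi/2 rad. A row lasts 1/8 s, in which the tool goes at most 62.5 mm and 10.7 degrees, less where a joint would pass 70% of its speed; a pose out of reach is approached as far as the arm can. A call with a number of a shift or a turn outside -1 to 1 is refused whole. A call with a gripper value outside its range is refused whole. The fingers move at their own pace and stop on an object; the grip force is fixed at half the most. Time passes only in rows, so rows that repeat a pose let the fingers close. It gives the time, the measured TCP pose, the force and the opening at its end, in the units of the state.
- read_state(): the state, without advancing time (a new reading comes with each control period).
- viewer.snapshot(name): name is "scene" or "top" or "wrist"; returns the picture (400x640x3 uint8, red, green, blue); there is no depth.
- viewer.camera_params(name): a dict with "fov_y" (degrees; the focal length in pixels is half the picture's height over the tangent of half this angle, whatever the lens; pixels are square), "cx", "cy" (the principal point, pixels), "R" (3x3) and "t" (3): a world point X has camera coordinates R X + t; the wrist camera has in their place "T_tool_cam" (4x4, takes a point from camera to tool coordinates, whose origin is the TCP and whose axes are the tool frame's). Camera axes: x right, y down, z forward; pixel columns grow to the right and rows downward; lengths in m; the calibration is good to about 2 mm. A picture is of the moment at which its call begins: read the wrist's pose just before it. camera_params takes no time and is no camera call.
- order.hand_in(): hands the job in, once; it reports no verdict.
The state is a dict: "clock": time; "joint_pos": joint angles; "joint_vel": joint speeds; "joint_efforts": joint torques, N m; "eef_pos": TCP position; "tool_rot": TCP orientation; "contact_force": force on the tool from outside, world axes, zero at the start; "moment": the same for the moment, N m; "width": finger opening in m.
Only numpy, scipy, OpenCV 4.12 (cv2) and the standard library are available. Lean on these libraries where they do the work, as an engineer would, in place of code of your own. Each camera call takes 0.05 s, during which the arm holds its last target.

## Working session

There is one attempt and no reset: what is moved stays moved. The work goes in short steps, Python scripts to look and compute and a tool call to move; the robot and the scene stay as the last step left them, time stands still between calls to the robot, and variables do not carry over. Pictures are saved under pics/ and viewed, and the job is handed in when it is done.

Besides the shell and the picture viewer there is one more tool, called after ">>>" by a JSON object that holds its "api" and its "payload", one argument or row to a line. jog_arm: Moves the arm, as the interface text tells. Its arguments: {"type":"object","properties":{"motion":{"type":"string"}},"required":["motion"]}

```bash
ls; mkdir -p pics
python3 - <<'E'
from bench import read_state, viewer, order, r
import cv2,json
print(read_state())
for n in ["scene","top","wrist"]:
    print(n,viewer.camera_params(n))
    cv2.imwrite(f"pics/{n}0.png",viewer.snapshot(n)[:,:,::-1])
E
```

```text
pics
{'clock': 0.0, 'joint_pos': array([-1.32957632e+00,  3.00453902e-01,  1.52161701e+00,  1.25970951e-05,
        1.32072920e+00, -6.66226742e-02]), 'joint_vel': array([-0.0004245 , -0.00065307, -0.0005492 , -0.0003071 , -0.00122968,
       -0.00102468]), 'joint_efforts': array([ 1.47366256e-03, -5.43497658e+01, -3.61790657e+01, -4.02159662e-05,
        3.93553841e-03, -3.96605151e-05]), 'eef_pos': array([ 0.16657912, -0.52390022,  0.23071556]), 'tool_rot': array([ 8.07155495e-01, -5.90338583e-01, -4.58572769e-04, -3.92728058e-04]), 'contact_force': array([ 0.49106603,  0.16719439, -0.07248159]), 'moment': array([ 0.01941655,  0.03176899, -0.00857408]), 'width': 0.08543531683506037}
scene {'fov_y': 43.72862190233677, 'cx': 318.9622740977125, 'cy': 198.3217930586784, 'R': array([[-0.79134147, -0.61112686, -0.01739658],
       [-0.37472655,  0.50731978, -0.77601975],
       [ 0.48307215, -0.60757765, -0.63046864]]), 't': array([0.42008022, 0.27760963, 1.0445833 ])}
top {'fov_y': 47.58196950236358, 'cx': 315.3509007104682, 'cy': 200.38338958325554, 'R': array([[ 0.01874997, -0.99979398, -0.00777371],
       [-0.99370628, -0.01777587, -0.11059768],
       [ 0.11043671,  0.00979849, -0.99383486]]), 't': array([-0.05234557,  0.56049994,  1.25883559])}
wrist {'fov_y': 66.36746276241442, 'cx': 315.42039760000614, 'cy': 203.9141058499491, 'T_tool_cam': array([[ 9.99999780e-01,  1.26282641e-04, -6.51943457e-04,
        -9.07901961e-04],
       [ 7.94390477e-05,  9.51952861e-01,  3.06244583e-01,
        -7.88891425e-02],
       [ 6.59292814e-04, -3.06244567e-01,  9.51952641e-01,
        -1.42595971e-01],
       [ 0.00000000e+00,  0.00000000e+00,  0.00000000e+00,
         1.00000000e+00]])}
```

View pics/top0.png

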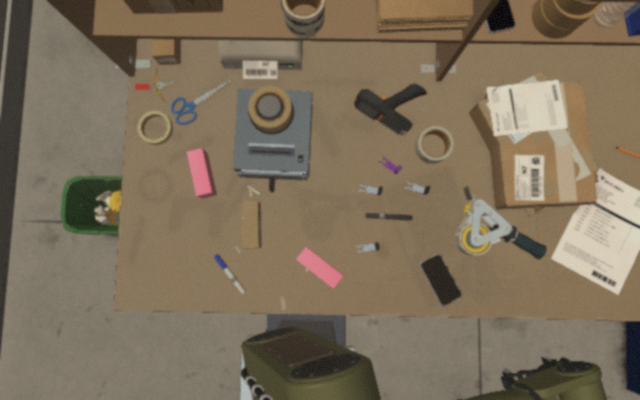

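View pics/scene0.png

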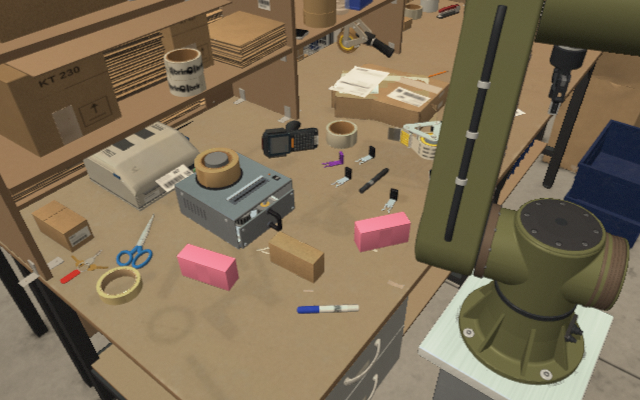

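View pics/wrist0.png

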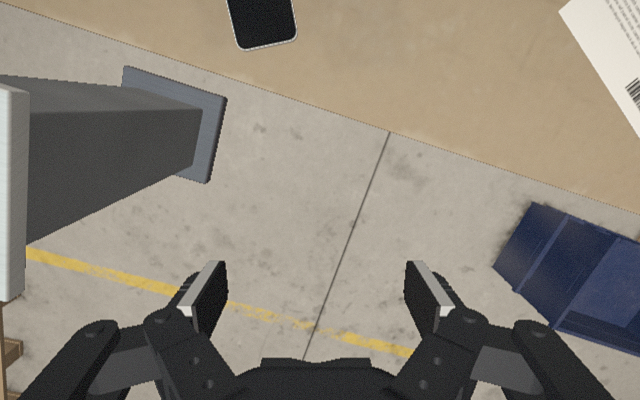

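```bash
cat > h.py <<'E'
from bench import read_state, viewer, order, r
import numpy as np, cv2
from scipy.spatial.transform import Rotation as Ro
def cam(n,st=None):
    p=viewer.camera_params(n)
    f=200/np.tan(np.radians(p['fov_y'])/2)
    if n=='wrist':
        st=st or read_state()
        T=p['T_tool_cam']; Rt=Ro.from_quat(st['tool_rot']).as_matrix()
        Rc=Rt@T[:3,:3]; c=Rt@T[:3,3]+st['eef_pos']
        return f,p['cx'],p['cy'],Rc.T,-Rc.T@c
    return f,p['cx'],p['cy'],p['R'],p['t']
def ray(C,u,v,z):
    f,cx,cy,R,t=C
    d=R.T@np.array([(u-cx)/f,(v-cy)/f,1]); o=-R.T@t
    return (o+d*(z-o[2])/d[2])
def proj(C,X):
    f,cx,cy,R,t=C
    q=R@np.asarray(X)+t
    return np.array([cx+f*q[0]/q[2],cy+f*q[1]/q[2]])
def snap(n,name):
    st=read_state(); im=viewer.snapshot(n)[:,:,::-1].copy(); cv2.imwrite(f'pics/{name}.png',im); return im,cam(n,st),st
E
python3 - <<'E'
from h import *
im=cv2.imread('pics/top0.png'); C=cam('top')
cv2.imwrite('pics/top0z.png',cv2.resize(im[140:290,180:440],None,fx=3,fy=3,interpolation=cv2.INTER_CUBIC))
s=cv2.imread('pics/scene0.png');cv2.imwrite('pics/sc0z.png',cv2.resize(s[130:330,170:430],None,fx=3,fy=3,interpolation=cv2.INTER_CUBIC))
for p in [(235,172,.104),(308,178,.104),(372,189,0.004),(418,187,.004),(368,247,.004),(250,224,.066),(388,216,.018),(390,165,.004),(271,184,.06)]: print(p,ray(C,*p).round(3))
E
```

```text
(235, 172, 0.104) [0.627 0.176 0.104]
(308, 178, 0.104) [ 0.614 -0.022  0.104]
(372, 189, 0.004) [ 0.601 -0.206  0.004]
(418, 187, 0.004) [ 0.609 -0.339  0.004]
(368, 247, 0.004) [ 0.433 -0.195  0.004]
(250, 224, 0.066) [0.489 0.136 0.066]
(388, 216, 0.018) [ 0.522 -0.25   0.018]
(390, 165, 0.004) [ 0.672 -0.258  0.004]
(271, 184, 0.06) [0.602 0.082 0.06 ]
```

View pics/top0z.png

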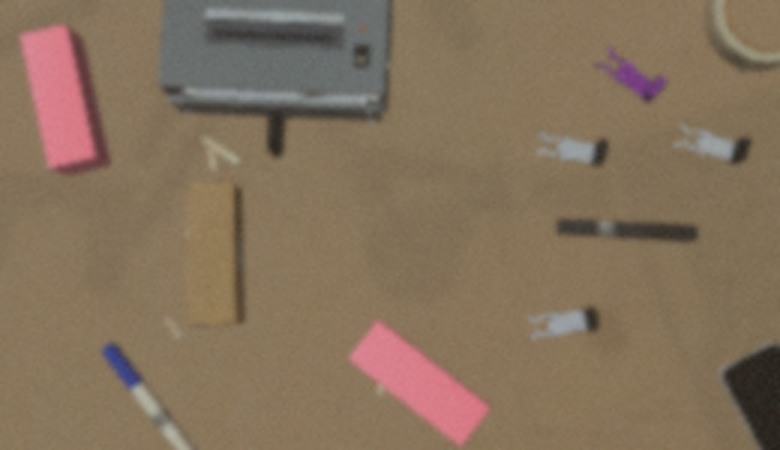

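View pics/sc0z.png

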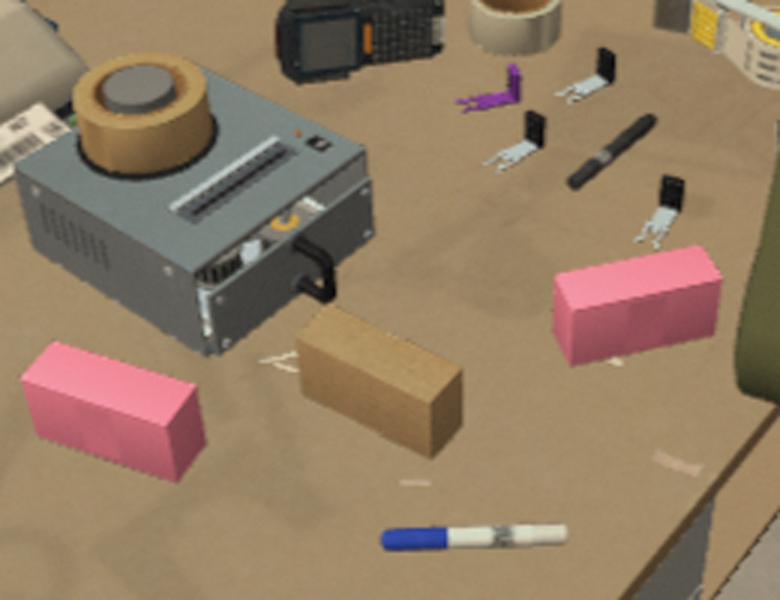

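```bash
cat >> h.py <<'E'
def blobs(im,lo,hi,amin=60):
    m=cv2.inRange(cv2.cvtColor(im,cv2.COLOR_BGR2HSV),np.array(lo),np.array(hi))
    m=cv2.morphologyEx(m,cv2.MORPH_OPEN,np.ones((3,3),np.uint8))
    n,l,s,c=cv2.connectedComponentsWithStats(m)
    out=[]
    for i in range(1,n):
        if s[i,4]>=amin:
            cs,_=cv2.findContours((l==i).astype(np.uint8),cv2.RETR_EXTERNAL,cv2.CHAIN_APPROX_NONE)
            out.append((int(s[i,4]),c[i].round(1),cv2.minAreaRect(cs[0])))
    return sorted(out,key=lambda a:-a[0]),m
def go(p,ang=None,st=None):
    "world TCP target, tool-x angle deg -> shift numbers tx ty tz yaw"
    st=st or read_state(); R=Ro.from_quat(st['tool_rot']).as_matrix()
    d=R.T@(np.asarray(p)-st['eef_pos'])/0.1
    a=np.degrees(np.arctan2(R[1,0],R[0,0])); y=0
    if ang is not None: y=-((ang-a+180)%360-180)/90
    print('now',st['eef_pos'].round(4),'ang',round(a,2),'j6',st['joint_pos'][5].round(2),'t',round(st['clock'],1),'-> tx ty tz yaw',d.round(3),round(y,3), 'w',round(st['width'],4))
E
python3 - <<'E'
from h import *
im=cv2.imread('pics/top0.png'); C=cam('top')
hsv=cv2.cvtColor(im,cv2.COLOR_BGR2HSV)
for p in [(250,224),(230,224),(265,210),(370,189),(380,190),(270,140),(200,172),(340,210)]: print(p,hsv[p[1],p[0]])
for b in blobs(im,(150,60,120),(179,255,255))[0]:
    print('pink',b[0],[ray(C,*q,.066).round(3) for q in cv2.boxPoints(b[2])])
for b in blobs(im,(110,120,60),(130,255,255),20)[0]: print('blue',b[:2],ray(C,*b[1],.009).round(3))
go((0.489,.136,.15),-90)
E
```

```text
(250, 224) [ 18 101 147]
(230, 224) [ 18  82 137]
(265, 210) [ 18  84 139]
(370, 189) [ 97  14 159]
(380, 190) [15 48 53]
(270, 140) [ 83   9 111]
(200, 172) [176 107 217]
(340, 210) [ 18  85 129]
pink 758 [array([0.689, 0.322, 0.066]), array([0.7  , 0.277, 0.066]), array([0.573, 0.243, 0.066]), array([0.563, 0.288, 0.066])]
pink 737 [array([0.395, 0.007, 0.066]), array([ 0.43 , -0.019,  0.066]), array([ 0.354, -0.12 ,  0.066]), array([ 0.32 , -0.094,  0.066])]
blue (241, array([633.7,  22.5])) [ 1.119 -0.989  0.009]
now [ 0.1666 -0.524   0.2309] ang -72.36 j6 -0.07 t 0.1 -> tx ty tz yaw [-5.312 -5.072  0.814] 0.196 w 0.0856
```

>>> {"api": "jog_arm", "payload": {
  "motion": "-0.5 -0.5 0 0.1 1; -1 -1 0 0.2 1; -1 -1 0 0.2 1; -1 -1 0 0.2 1"
}}

```text
clock: 0.65
eef_pos: [0.232, -0.3984, 0.2316]
tool_rot: [-0.706, 0.708, -0.0, -0.0]
contact_force: [0.1, -0.2, -0.3]
width: 0.0853
```

```bash
python3 -c "
from h import *
go((0.489,.134,.2),-90)"
```

```text
now [ 0.232  -0.3984  0.2316] ang -90.19 j6 0.45 t 0.7 -> tx ty tz yaw [-5.333 -2.552  0.313] -0.002 w 0.0853
```

>>> {"api": "jog_arm", "payload": {
  "motion": "-0.6 -0.4 0 0 1; -1 -0.6 0 0 1; -1 -0.6 0 0 1"
}}

```text
clock: 1.02
eef_pos: [0.2932, -0.2981, 0.2314]
tool_rot: [-0.706, 0.708, -0.0, 0.0]
contact_force: [0.4, -0.7, 0.4]
width: 0.0854
```

>>> {"api": "jog_arm", "payload": {
  "motion": "-0.6 -0.4 0 0 1; -1 -0.6 0 0 1; -1 -0.6 0 0 1"
}}

```text
clock: 1.4
eef_pos: [0.354, -0.1987, 0.2313]
tool_rot: [-0.706, 0.708, 0.0, -0.0]
contact_force: [-0.7, -1.0, 0.0]
width: 0.0852
```

>>> {"api": "jog_arm", "payload": {
  "motion": "-0.6 -0.4 0 0 1; -1 -0.6 0 0 1; -1 -0.6 0 0 1"
}}

```text
clock: 1.78
eef_pos: [0.4147, -0.0993, 0.2311]
tool_rot: [-0.706, 0.708, 0.0, -0.0]
contact_force: [0.7, 0.2, 0.1]
width: 0.0855
```

>>> {"api": "jog_arm", "payload": {
  "motion": "-0.6 -0.3 0 0 1; -1 -0.5 0 0 1; -1 -0.5 0 0 1; -1 -0.5 0 0 1"
}}

```text
clock: 2.28
eef_pos: [0.4642, -0.002, 0.231]
tool_rot: [-0.704, 0.71, 0.0, -0.0]
contact_force: [0.4, -0.5, 1.4]
width: 0.0855
```

```bash
python3 -c "
from h import *
go((0.489,.134,.2),-90)
snap('wrist','w1')"
```

```text
now [ 0.4642 -0.002   0.231 ] ang -90.43 j6 1.5 t 2.3 -> tx ty tz yaw [-1.362 -0.238  0.309] -0.005 w 0.0855
```

View pics/w1.png

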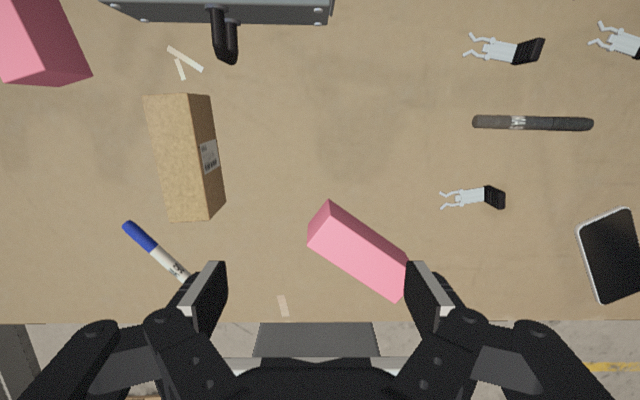

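```bash
python3 -c "
from h import *
C=cam('wrist')
P=[ray(C,*q,.066).round(3) for q in [(143,95),(188,93),(209,219),(169,221)]]
print(P,np.mean(P,0))
im=cv2.imread('pics/w1.png')
for q in [(121,222),(190,280)]: print('mk',ray(C,*q,.009).round(3))
for q in [(0,85),(92,76),(60,0)]: print('pk',ray(C,*q,.066).round(3))
"
```

```text
[array([0.553, 0.162, 0.066]), array([0.555, 0.119, 0.066]), array([0.427, 0.114, 0.066]), array([0.425, 0.157, 0.066])] [0.49  0.138 0.066]
mk [0.403 0.248 0.009]
mk [0.318 0.171 0.009]
pk [0.563 0.295 0.066]
pk [0.57  0.206 0.066]
pk [0.632 0.22  0.066]
```

>>> {"api": "jog_arm", "payload": {
  "motion": "-0.6 -0.1 0 0 1; -1 -0.2 0 -0.02 1; -1 -0.25 0.2 -0.02 1; -1 -0.25 0.6 -0.02 1;-1 -0.25 0.6 -0.02 1"
}}

```text
clock: 2.95
eef_pos: [0.4888, 0.0982, 0.1695]
tool_rot: [0.715, -0.699, -0.001, 0.002]
contact_force: [-0.3, 0.0, 1.8]
width: 0.0853
```

```bash
python3 -c "
from h import *
go((0.49,.138,.022),-88)"
```

```text
now [0.4888 0.0982 0.1695] ang -88.66 j6 1.67 t 3.0 -> tx ty tz yaw [-0.399 -0.028  1.474] -0.007 w 0.0853
```

>>> {"api": "jog_arm", "payload": {
  "motion": "-0.2 0 0.2 0 1; -0.4 -0.03 0.4 0 1; -0.4 -0.03 0.8 0 1;-0.4 -0.03 1 0 1"
}}

```text
clock: 3.45
eef_pos: [0.4923, 0.139, 0.0714]
tool_rot: [0.716, -0.698, 0.0, -0.0]
contact_force: [1.3, -0.3, -0.6]
width: 0.0853
```

>>> {"api": "jog_arm", "payload": {
  "motion": "0 0 0.3 0 1; 0 0 0.47 0 1; 0 0 0.47 0 1; 0 0 0.47 0 -1;0 0 0.47 0 -1;0 0 0.47 0 -1;0 0 0.47 0 -1;0 0 0.47 0 -1"
}}

```text
clock: 4.45
eef_pos: [0.4925, 0.14, 0.0254]
tool_rot: [0.716, -0.698, 0.001, -0.001]
contact_force: [-1.9, -0.5, 7.5]
width: 0.0445
```

>>> {"api": "jog_arm", "payload": {
  "motion": "0 0 -0.3 0 -1; -0.2 0 -0.5 0 -1; -0.6 0.1 -0.5 0 -1;-1 0.1 -0.5 0 -1;-1 0.1 -0.5 0 -1"
}}

```text
clock: 5.08
eef_pos: [0.479, 0.2417, 0.0747]
tool_rot: [0.717, -0.697, 0.0, -0.0]
contact_force: [0.2, -1.0, -0.8]
width: 0.0445
```

```bash
python3 -c "
from h import *
go((0.48,.30,.0255),-89)"
```

```text
now [0.479  0.2417 0.0747] ang -88.4 j6 1.94 t 5.1 -> tx ty tz yaw [-0.583 -0.026  0.492] 0.007 w 0.0445
```

>>> {"api": "jog_arm", "payload": {
  "motion": "-0.3 0 0 0 -1; -0.58 0 0 0 -1; -0.58 0 0.2 0 -1;-0.58 0 0.4 0 -1;-0.58 0 0.49 0 -1;-0.58 0 0.49 0 -1;-0.58 0 0.49 0 0.6;-0.58 0 0.49 0 0.6;-0.58 0 0.49 0 0.6;-0.58 0 0.4 0 0.6;-0.58 0 -0.1 0 0.6;-0.58 0 -0.5 0 0.6"
}}

```text
clock: 6.58
eef_pos: [0.478, 0.2977, 0.1266]
tool_rot: [0.716, -0.698, 0.0, -0.001]
contact_force: [0.7, 0.7, 0.1]
width: 0.0681
```

```bash
python3 -c "
from h import *
go((0.58,.075,.2),-90)
snap('wrist','w2');snap('top','t2')"
```

```text
now [0.478  0.2977 0.1266] ang -88.56 j6 2.04 t 6.6 -> tx ty tz yaw [ 2.251 -0.965 -0.734] 0.016 w 0.0681
```

View pics/w2.png

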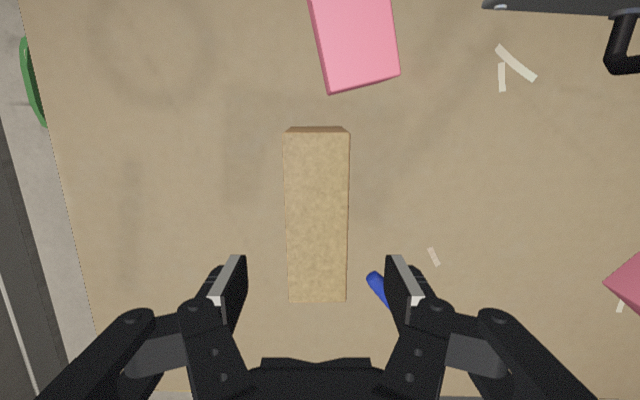

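>>> {"api": "jog_arm", "payload": {
  "motion": "0.3 0 -0.4 0 0.6; 0.8 0 -0.7 0 0.6; 1 0 -0.7 0 0.6;1 0 -0.7 0 0.6"
}}

```text
clock: 7.18
eef_pos: [0.4802, 0.1968, 0.1938]
tool_rot: [0.715, -0.699, -0.0, 0.0]
contact_force: [-0.8, 0.1, -0.3]
width: 0.0684
```

>>> {"api": "jog_arm", "payload": {
  "motion": "0.6 0 0 0 0.6; 1 0 0 0.0 0.6; 1 0 0 0 0.6"
}}

```text
clock: 7.55
eef_pos: [0.4827, 0.0966, 0.1933]
tool_rot: [0.715, -0.699, -0.001, 0.001]
contact_force: [-0.5, 1.0, -0.1]
width: 0.0684
```

```bash
python3 -c "
from h import *
go((0.58,.075,.2),-90)
snap('wrist','w3')"
```

```text
now [0.4827 0.0966 0.1933] ang -88.68 j6 1.67 t 7.5 -> tx ty tz yaw [ 0.239 -0.967 -0.069] 0.015 w 0.0684
```

View pics/w3.png

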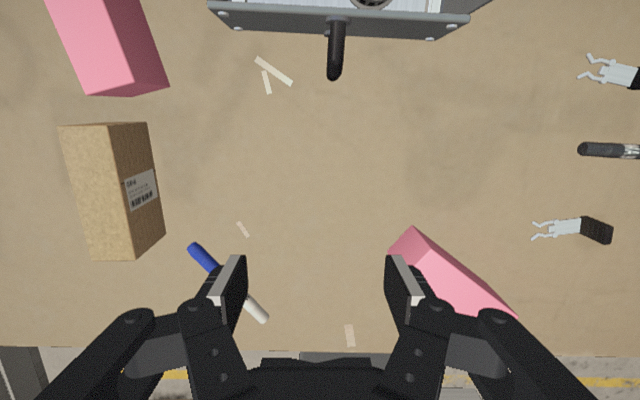

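```bash
python3 -c "
from h import *
im=cv2.imread('pics/w3.png')
cv2.imwrite('pics/w3z.png',cv2.resize(im[0:100,190:490],None,fx=2.6,fy=2.6,interpolation=cv2.INTER_CUBIC))"
```

```text
(no output)
```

View pics/w3z.png

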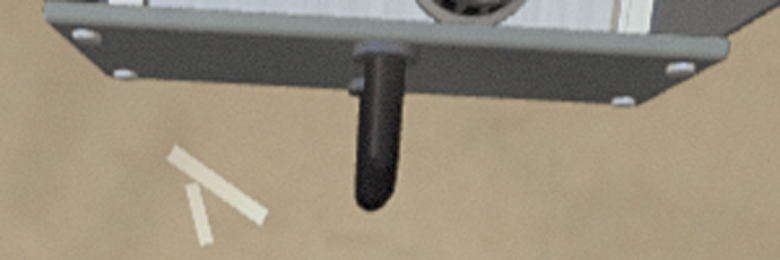

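```bash
cat > m3.py <<'E'
from h import *
C=cam('wrist')
print('cam',(-C[3].T@C[4]).round(3))
z=lambda x,y:(190+x/2.6,y/2.6)
L=ray(C,*z(46,22),.078);Rr=ray(C,*z(726,58),.078)
d=L-Rr; print(L.round(4),Rr.round(4),'w',np.linalg.norm(d),'yaw',np.arctan2(-d[0],d[1]),'mid',((L+Rr)/2).round(4))
for zz in (.018,.024,.056,.076): print(zz,ray(C,*z(374,198),zz).round(4),ray(C,*z(374,210),zz).round(4))
for zz in (.06,.07): print(zz,ray(C,*z(385,70),zz).round(4))
E
python3 m3.py
```

```text
cam [0.562 0.101 0.336]
[0.627  0.1815 0.078 ] [ 0.6227 -0.0121  0.078 ] w 0.19364159433510117 yaw -0.022608204443089322 mid [0.6249 0.0847 0.078 ]
0.018 [0.5883 0.0838 0.018 ] [0.5842 0.0836 0.018 ]
0.024 [0.5878 0.0841 0.024 ] [0.5838 0.0839 0.024 ]
0.056 [0.5851 0.0858 0.056 ] [0.5815 0.0856 0.056 ]
0.076 [0.5834 0.0868 0.076 ] [0.58   0.0867 0.076 ]
0.06 [0.6212 0.0842 0.06  ]
0.07 [0.6191 0.0848 0.07  ]
```

```bash
python3 -c "
from h import *
go((0.589,.0855,.045),-91.3)"
```

```text
now [0.4827 0.0978 0.1934] ang -88.63 j6 1.67 t 7.6 -> tx ty tz yaw [ 0.148 -1.062  1.482] 0.03 w 0.0686
```

>>> {"api": "jog_arm", "payload": {
  "motion": "0.15 -0.4 0.2 0.03 0.2;0.15 -0.9 0.4 0.03 0.2;0.15 -1 0.6 0.03 0.2;0.15 -1 0.6 0.03 0.2"
}}

```text
clock: 8.1
eef_pos: [0.5825, 0.0866, 0.1317]
tool_rot: [-0.7, 0.714, 0.001, -0.002]
contact_force: [-0.9, -0.3, -0.2]
width: 0.0511
```

```bash
python3 -c "
from h import *
go((0.589,.0855,.045),-91.3)"
```

```text
now [0.5825 0.0866 0.1317] ang -91.19 j6 1.68 t 8.1 -> tx ty tz yaw [ 0.009 -0.069  0.867] 0.001 w 0.0511
```

>>> {"api": "jog_arm", "payload": {
  "motion": "0.01 -0.06 0.3 0 0.2;0.01 -0.06 0.6 0 0.2;0.01 -0.06 0.86 0 0.2;0.01 -0.06 0.86 0 0.2;0.01 -0.06 0.86 0 -1;0.01 -0.06 0.86 0 -1;0.01 -0.06 0.86 0 -1;0.01 -0.06 0.86 0 -1;0.01 -0.06 0.86 0 -1"
}}

```text
clock: 9.22
eef_pos: [0.5898, 0.0835, 0.0499]
tool_rot: [-0.699, 0.715, -0.001, 0.0]
contact_force: [-2.6, -4.7, 6.9]
width: 0.0101
```

```bash
python3 -c "
from h import *
s=read_state();print(s['contact_force'],s['width'])
go(s['eef_pos']-.165*np.array([np.cos(.022),-np.sin(.022),0]))"
```

```text
[-2.5672893  -4.66414721  6.8864532 ] 0.010102541427278441
now [0.5898 0.0835 0.0499] ang -91.28 j6 1.67 t 9.2 -> tx ty tz yaw [ 1.00e-03  1.65e+00 -3.00e-03] 0 w 0.0101
```

>>> {"api": "jog_arm", "payload": {
  "motion": "0 0.1 0 0 -1;0 0.3 0 0 -1;0 0.5 0 0 -1;0 0.7 0 0 -1;0 0.8 0 0 -1;0 0.8 0 0 -1"
}}

```text
clock: 9.98
eef_pos: [0.5093, 0.0855, 0.0499]
tool_rot: [-0.699, 0.715, -0.001, 0.001]
contact_force: [-5.8, -5.0, 9.4]
width: 0.0099
```

```bash
python3 -c "
from h import *
s=read_state();print(s['contact_force'],s['width'],s['moment'])
go((0.5898-.163,.0835,.05))"
```

```text
[-5.76903251 -4.9518612   9.44392088] 0.009894080733014548 [-0.64857862  0.80085374 -0.03265068]
now [0.5093 0.0855 0.0499] ang -91.27 j6 1.69 t 10.0 -> tx ty tz yaw [ 0.038  0.825 -0.002] 0 w 0.0099
```

>>> {"api": "jog_arm", "payload": {
  "motion": "0 0.15 0 0 -1;0 0.35 0 0 -1;0 0.55 0 0 -1;0 0.7 0 0 -1;0 0.76 0 0 -1;0 0.76 0 0 -1"
}}

```text
clock: 10.72
eef_pos: [0.4343, 0.0874, 0.0499]
tool_rot: [-0.699, 0.715, -0.001, 0.001]
contact_force: [-0.7, -2.6, 9.7]
width: 0.0098
```

>>> {"api": "jog_arm", "payload": {
  "motion": "0 0.02 0 0 -1;0 0.03 0 0 -1;0 0.04 0 0 -1;0 0.05 0 0 -1;0 0.05 0 0 -1"
}}

```text
clock: 11.35
eef_pos: [0.4342, 0.0874, 0.0501]
tool_rot: [-0.699, 0.715, -0.005, 0.006]
contact_force: [44.5, -3.1, -30.9]
width: 0.0101
```

>>> {"api": "jog_arm", "payload": {
  "motion": "0 -0.05 0 0 -1;0 -0.05 0 0 -1;0 -0.05 0 0 0.2;0 -0.05 0 0 0.2;0 -0.05 0 0 0.2;0 -0.05 -0.3 0 0.2;0 -0.05 -0.6 0 0.2;0 -0.05 -1 0 0.5;0 -0.05 -1 0 0.8"
}}

```text
clock: 12.48
eef_pos: [0.4343, 0.0877, 0.1507]
tool_rot: [-0.699, 0.715, -0.001, 0.002]
contact_force: [-0.4, 0.3, -0.1]
width: 0.0766
```

```bash
python3 -c "
from h import *
go((.42,.087,.3),-91.3);snap('wrist','w4');snap('top','t4')"
```

```text
now [0.4343 0.0877 0.1507] ang -91.26 j6 1.71 t 12.5 -> tx ty tz yaw [ 0.009  0.136 -1.493] 0.0 w 0.0766
```

View pics/w4.png

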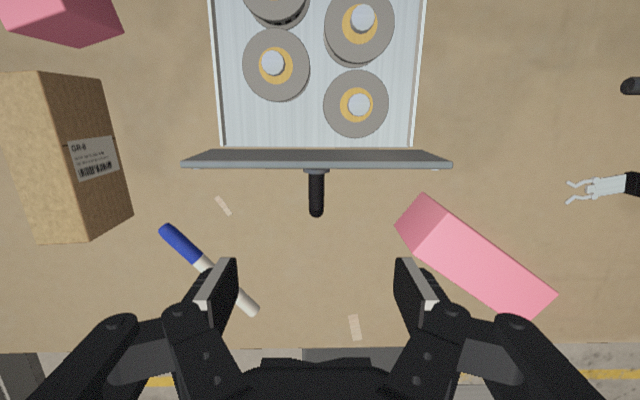

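```bash
cat > m4.py <<'E'
from h import *
im=cv2.imread('pics/w4.png')
C=cam('wrist')
print('cam',(-C[3].T@C[4]).round(3))
g=cv2.cvtColor(im,cv2.COLOR_BGR2HSV)
cv2.imwrite('pics/w4z.png',cv2.resize(im[0:180,170:470],None,fx=2.6,fy=2.6,interpolation=cv2.INTER_CUBIC))
L=ray(C,181,165,.078);Rr=ray(C,453,166,.078);d=L-Rr
print(L,Rr,np.linalg.norm(d),np.arctan2(-d[0],d[1]))
E
python3 m4.py
```

```text
cam [0.512 0.087 0.291]
[0.47391266 0.18206445 0.078     ] [ 0.46900804 -0.00883004  0.078     ] 0.19095748766644224 -0.025687181029279794
```

View pics/w4z.png

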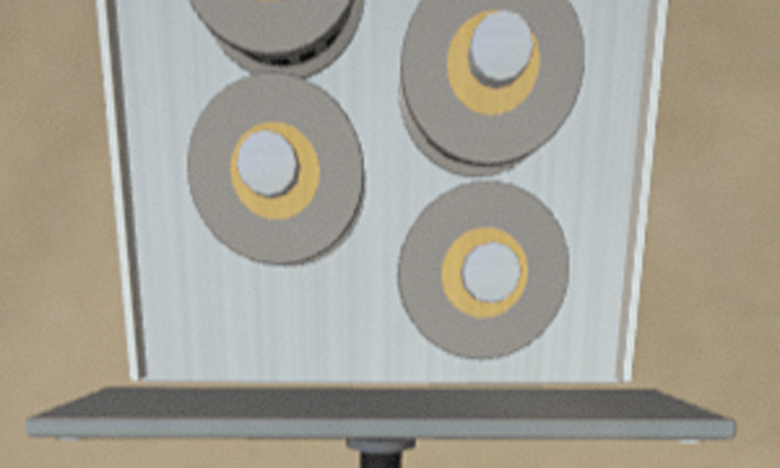

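```bash
python3 -c "
import cv2
im=cv2.imread('pics/t4.png')
cv2.imwrite('pics/t4z.png',cv2.resize(im[60:290,180:440],None,fx=2.6,fy=2.6,interpolation=cv2.INTER_CUBIC))"
```

```text
(no output)
```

View pics/t4z.png

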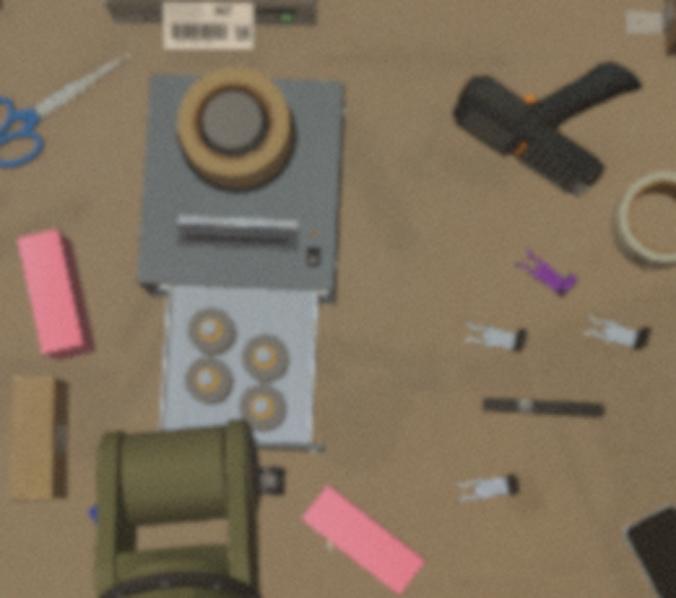

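```bash
cat >> m4.py <<'E'
z=lambda x,y:(170+x/2.6,y/2.6)
for n,f,h in [('a1',(484,269.5),(491,271)),('a2',(276.5,168),(267,162)),('a3',(493,73),(501,46))]:
    print(n,ray(C,*z(*f),.050).round(4),ray(C,*z(*h),.068).round(4))
for q in [(130,378),(629,380),(100,0),(664,0)]: print([ray(C,*z(*q),h).round(3) for h in (.01,.03,.05)])
im=cv2.imread('pics/t4.png');T=cam('top');w=lambda x,y:(180+x/2.6,60+y/2.6)
for q in [(152,76),(343,83),(139,284),(334,290)]: print('hood',ray(T,*w(*q),.104).round(4))
for n,h in [('a1',(263,408)),('a2',(207,379)),('a3',(264,356)),('a4',(209,328))]: print(n,ray(T,*w(*h),.068).round(4))
E
python3 m4.py
```

```text
cam [0.512 0.087 0.291]
[0.47391266 0.18206445 0.078     ] [ 0.46900804 -0.00883004  0.078     ] 0.19095748766644224 -0.025687181029279794
a1 [0.5122 0.0564 0.05  ] [0.5117 0.0568 0.068 ]
a2 [0.5402 0.1144 0.05  ] [0.5396 0.1147 0.068 ]
a3 [0.5623 0.0549 0.05  ] [0.5643 0.0555 0.068 ]
[array([0.479, 0.174, 0.01 ]), array([0.481, 0.168, 0.03 ]), array([0.484, 0.162, 0.05 ])]
[array([0.474, 0.   , 0.01 ]), array([0.477, 0.006, 0.03 ]), array([0.48 , 0.012, 0.05 ])]
[array([0.593, 0.17 , 0.01 ]), array([0.587, 0.164, 0.03 ]), array([0.582, 0.158, 0.05 ])]
[array([ 0.589, -0.002,  0.01 ]), array([0.584, 0.004, 0.03 ]), array([0.578, 0.011, 0.05 ])]
hood [0.858  0.1752 0.104 ]
hood [ 0.8536 -0.0277  0.104 ]
hood [0.6341 0.1803 0.104 ]
hood [ 0.6313 -0.0227  0.104 ]
a1 [0.5098 0.0508 0.068 ]
a2 [0.5395 0.1111 0.068 ]
a3 [0.5652 0.0512 0.068 ]
a4 [0.5942 0.1107 0.068 ]
```

```bash
python3 -c "
from h import *
snap('scene','s4')
im=cv2.imread('pics/s4.png');cv2.imwrite('pics/s4z.png',cv2.resize(im[130:330,170:430],None,fx=3,fy=3,interpolation=cv2.INTER_CUBIC))"
```

```text
(no output)
```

View pics/s4z.png

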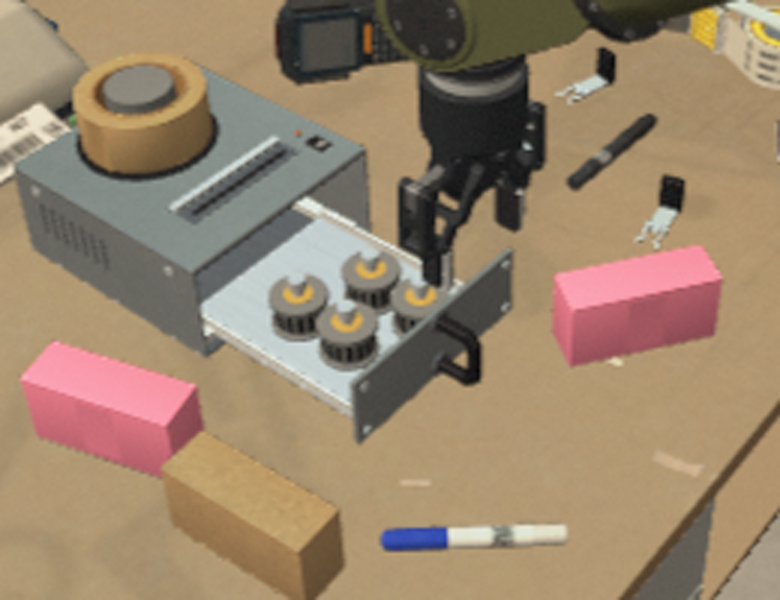

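>>> {"api": "jog_arm", "payload": {
  "motion": "0.3 0.1 -0.2 0 1;0.8 0.3 -0.4 0 1;1 0.4 -0.4 0 1"
}}

```text
clock: 13.0
eef_pos: [0.3903, -0.0131, 0.1884]
tool_rot: [-0.699, 0.715, -0.0, -0.0]
contact_force: [1.4, 0.3, 0.3]
width: 0.0855
```

>>> {"api": "jog_arm", "payload": {
  "motion": "0.6 0.05 0 0 1;1 0.05 0 0 1;1 0.05 0 0 1"
}}

```text
clock: 13.38
eef_pos: [0.3832, -0.1132, 0.1872]
tool_rot: [-0.698, 0.716, 0.001, -0.0]
contact_force: [0.8, -0.2, -0.1]
width: 0.0851
```

>>> {"api": "jog_arm", "payload": {
  "motion": "0.4 0 0 0 1;0.55 0 0 0 1;0.55 0 0 0 1"
}}

```text
clock: 13.75
eef_pos: [0.3825, -0.1662, 0.1877]
tool_rot: [-0.699, 0.715, 0.001, -0.0]
contact_force: [-0.2, -0.1, -0.5]
width: 0.0856
```

```bash
python3 -c "
from h import *
go((.39,-.18,.19),-90);snap('wrist','w5')"
```

```text
now [ 0.3825 -0.1662  0.1877] ang -91.32 j6 1.1 t 13.8 -> tx ty tz yaw [ 0.136 -0.078 -0.023] -0.015 w 0.0856
```

View pics/w5.png

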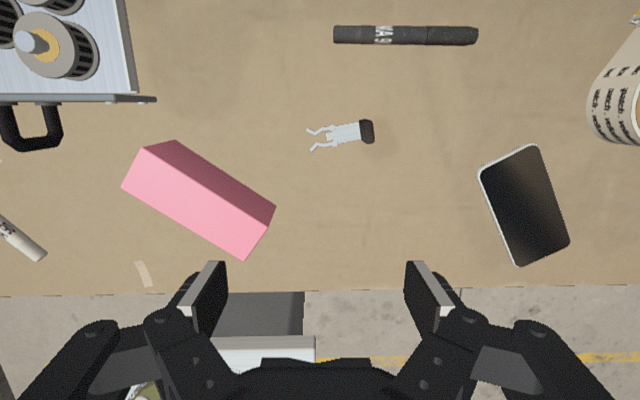

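```bash
python3 -c "
import cv2
im=cv2.imread('pics/w5.png')
cv2.imwrite('pics/w5z.png',cv2.resize(im[100:170,290:390],None,fx=7,fy=7,interpolation=cv2.INTER_CUBIC))"
```

```text
(no output)
```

View pics/w5z.png

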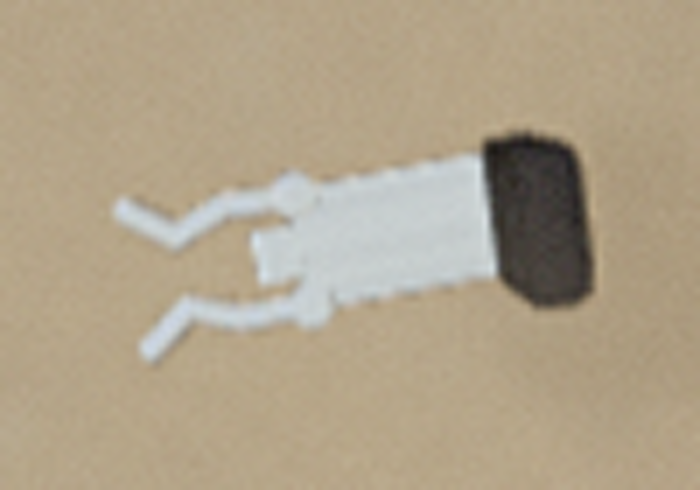

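```bash
cat >> h.py <<'E'
def clip(C,tip,base,z=.004):
    A=ray(C,*tip,z)[:2];B=ray(C,*base,z)[:2];d=A-B;L=np.linalg.norm(d);d/=L
    g=(B-4.5e-3*d+A-59.5e-3*d)/2
    print('len(55)',round(L,4),'dir deg',np.degrees(np.arctan2(d[1],d[0])).round(2),'grip',g.round(4))
    return g,np.degrees(np.arctan2(d[1],d[0]))
E
python3 -c "
from h import *
C=cam('wrist');z=lambda x,y:(290+x/7,100+y/7)
g,a=clip(C,z(136,281),z(491,215))
go((*g,.12),a+180)
go((*g,.012),a+180)"
```

```text
len(55) 0.0537 dir deg 99.08 grip [ 0.4357 -0.2172]
now [ 0.3825 -0.1657  0.1878] ang -91.28 j6 1.1 t 13.8 -> tx ty tz yaw [ 0.503 -0.544  0.677] -0.115 w 0.0854
now [ 0.3825 -0.1657  0.1878] ang -91.28 j6 1.1 t 13.8 -> tx ty tz yaw [ 0.504 -0.545  1.757] -0.115 w 0.0854
```

>>> {"api": "jog_arm", "payload": {
  "motion": "0.3 -0.3 0.2 -0.1 0.2;0.5 -0.54 0.5 -0.115 0.2;0.5 -0.54 0.9 -0.115 0.2;0.5 -0.54 1 -0.115 0.2;0.5 -0.54 1 -0.115 0.2"
}}

```text
clock: 14.42
eef_pos: [0.4357, -0.2169, 0.0887]
tool_rot: [0.761, -0.649, -0.0, -0.0]
contact_force: [0.6, -0.8, -0.2]
width: 0.0515
```

```bash
python3 -c "
from h import *
go((.4357,-.2172,.010),-80.9);snap('wrist','w6')"
```

```text
now [ 0.4357 -0.2169  0.0887] ang -80.87 j6 0.87 t 14.4 -> tx ty tz yaw [ 0.003 -0.     0.787] 0.0 w 0.0515
```

View pics/w6.png

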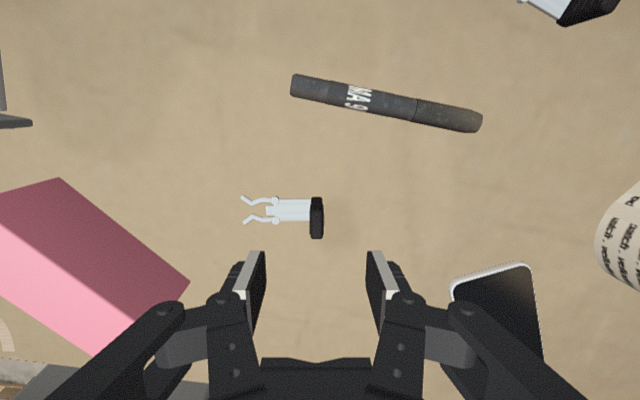

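```bash
python3 -c "
from h import *
C=cam('wrist')
im=cv2.imread('pics/w6.png');cv2.imwrite('pics/w6z.png',cv2.resize(im[180:250,230:335],None,fx=7,fy=7,interpolation=cv2.INTER_CUBIC))
g,a=clip(C,(244,209),(310,209.5))
go((*g,.010),a+180)"
```

```text
len(55) 0.052 dir deg 98.66 grip [ 0.4368 -0.2179]
now [ 0.436  -0.2173  0.0895] ang -80.88 j6 0.87 t 14.5 -> tx ty tz yaw [ 0.006 -0.007  0.795] 0.005 w 0.0512
```

View pics/w6z.png

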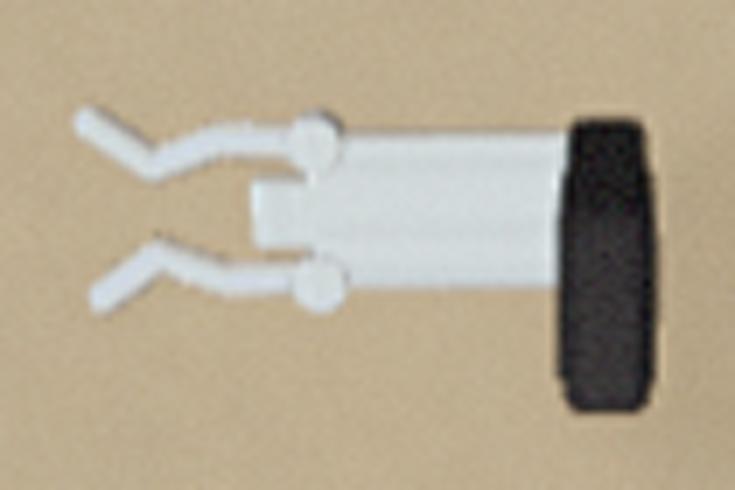

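>>> {"api": "jog_arm", "payload": {
  "motion": "0.003 -0.003 0.4 0 0.2;0.003 -0.003 0.7 0 0.2;0.003 -0.003 0.79 0 0.2;0.003 -0.003 0.79 0 0;0.003 -0.003 0.79 0 -1;0.003 -0.003 0.79 0 -1;0.003 -0.003 0.79 0 -1;0.003 -0.003 0.79 0 -1;0.003 -0.003 0.79 0 -1"
}}

```text
clock: 15.6
eef_pos: [0.4364, -0.2183, 0.0105]
tool_rot: [0.761, -0.649, 0.001, -0.0]
contact_force: [-1.2, 1.0, 8.2]
width: 0.0083
```

>>> {"api": "jog_arm", "payload": {
  "motion": "0 0 -0.3 0 -1;0 0 -0.7 0 -1;0 0 -1 0 -1;0 0 -1 0 -1"
}}

```text
clock: 16.1
eef_pos: [0.4368, -0.2185, 0.1118]
tool_rot: [0.761, -0.649, 0.002, -0.0]
contact_force: [0.1, 0.3, -1.2]
width: 0.0079
```

```bash
python3 -c "
from h import *
go((.5,-.1,.15),-91.3);snap('wrist','w7')"
```

```text
now [ 0.4368 -0.2185  0.1118] ang -80.92 j6 0.87 t 16.1 -> tx ty tz yaw [-1.069 -0.813 -0.383] 0.115 w 0.0079
```

View pics/w7.png

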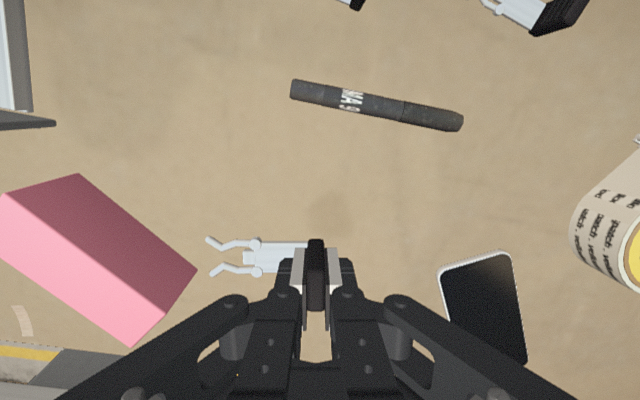

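```bash
cat >> h.py <<'E'
def toolpt(u,v,zt=.0065):
    p=viewer.camera_params('wrist');f=200/np.tan(np.radians(p['fov_y'])/2);T=p['T_tool_cam']
    d=T[:3,:3]@np.array([(u-p['cx'])/f,(v-p['cy'])/f,1]);o=T[:3,3]
    return (o+d*(zt-o[2])/d[2])*1000
E
python3 -c "
from h import *
im=cv2.imread('pics/w7.png');cv2.imwrite('pics/w7z.png',cv2.resize(im[225:290,195:345],None,fx=5,fy=5,interpolation=cv2.INTER_CUBIC))"
```

```text
(no output)
```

View pics/w7z.png

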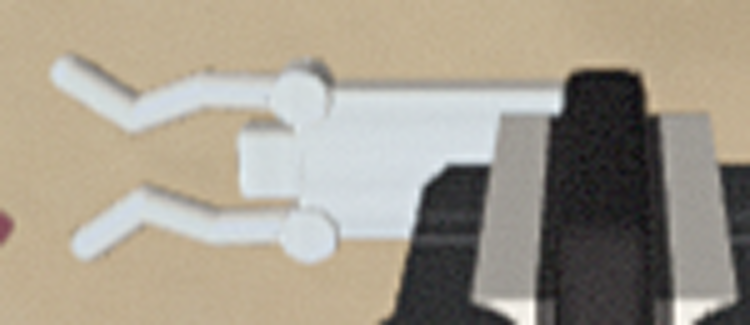

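```bash
python3 -c "
from h import *
z=lambda x,y:(195+x/5,225+y/5)
for q in [(65,72),(85,245),(75,158.5),(140.5,159),(305,165)]: print(toolpt(*z(*q)).round(1))"
```

```text
[-58.2 -10.9   6.5]
[-58.3  10.    6.5]
[-58.2  -0.7   6.5]
[-51.1  -0.6   6.5]
[-33.3   0.1   6.5]
```

>>> {"api": "jog_arm", "payload": {
  "motion": "-0.3 -0.3 -0.1 0.05 -1;-0.7 -0.6 -0.2 0.115 -1;-1 -0.8 -0.2 0.115 -1;-1 -0.8 -0.2 0.115 -1"
}}

```text
clock: 16.65
eef_pos: [0.4992, -0.1046, 0.1282]
tool_rot: [-0.7, 0.714, 0.001, -0.0]
contact_force: [-0.7, 0.2, -1.2]
width: 0.0078
```

```bash
python3 -c "
from h import *
go((.5383,.024,.13),-91.3)"
```

```text
now [ 0.4992 -0.1046  0.1282] ang -91.1 j6 1.31 t 16.6 -> tx ty tz yaw [-1.293 -0.366 -0.018] 0.002 w 0.0078
```

>>> {"api": "jog_arm", "payload": {
  "motion": "-0.4 -0.2 0 0 -1;-0.8 -0.36 0 0 -1;-0.9 -0.36 0 0 -1;-0.9 -0.36 0 0 -1;-0.9 -0.36 0 0 -1"
}}

```text
clock: 17.27
eef_pos: [0.5366, -0.0185, 0.1291]
tool_rot: [-0.699, 0.715, 0.0, -0.0]
contact_force: [0.4, 0.2, -0.9]
width: 0.0081
```

```bash
python3 -c "
from h import *
go((.5383,.024,.13),-91.3);im,C,s=snap('wrist','w8');cv2.imwrite('pics/w8z.png',cv2.resize(im[100:350,60:380],None,fx=2.5,fy=2.4,interpolation=cv2.INTER_CUBIC))"
```

```text
now [ 0.5366 -0.0185  0.1291] ang -91.33 j6 1.49 t 17.3 -> tx ty tz yaw [-0.425 -0.007 -0.01 ] -0.0 w 0.0081
```

View pics/w8.png

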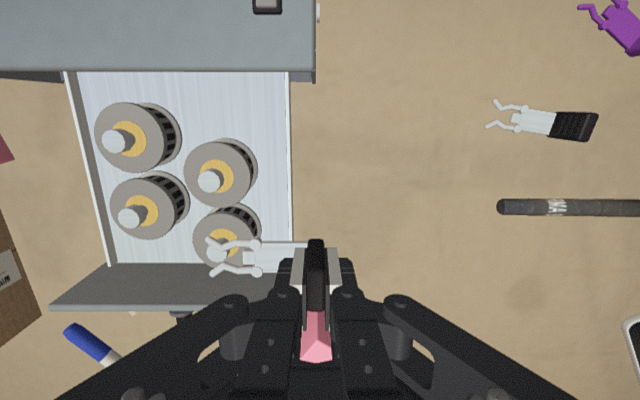

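View pics/w8z.png

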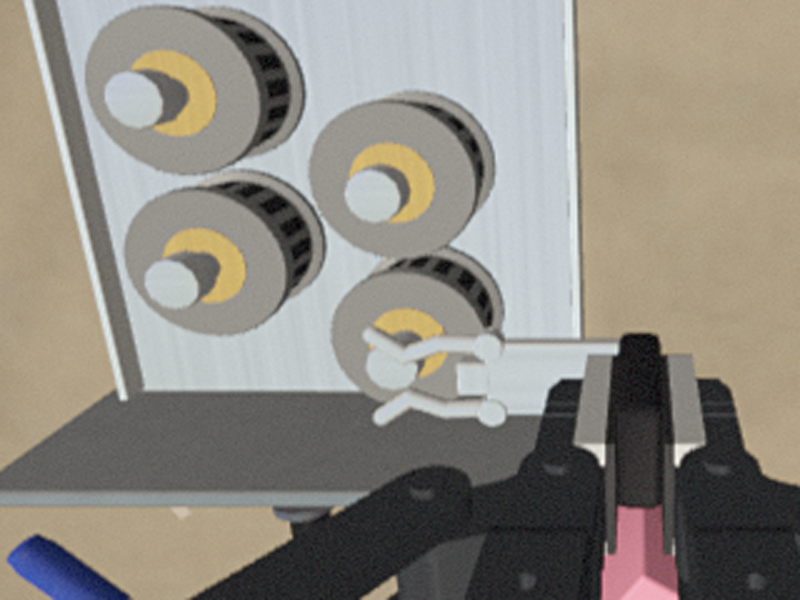

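```bash
python3 -c "
from h import *
C=cam('wrist')
z=lambda x,y:(60+x/2.5,100+y/2.4)
for n,f,h in [('a2',(206,259),(172,283)),('a4',(173,90),(134,99)),('a3',(394,178),(373,195)),('a1',(0,0),(392,368))]: print(n,ray(C,*z(*f),.05).round(4),ray(C,*z(*h),.068).round(4))
"
```

```text
a2 [0.5437 0.1149 0.05  ] [0.5423 0.1152 0.068 ]
a4 [0.5967 0.1139 0.05  ] [0.596  0.1138 0.068 ]
a3 [0.5686 0.0542 0.05  ] [0.5676 0.0545 0.068 ]
a1 [0.6229 0.1561 0.05  ] [0.513 0.056 0.068]
```

>>> {"api": "jog_arm", "payload": {
  "motion": "-0.2 -0.03 0 0 -1;-0.36 -0.03 0.1 0 -1;-0.36 -0.03 0.3 0 -1;-0.36 -0.03 0.5 0 -1;-0.36 -0.03 0.6 0 -1;-0.36 -0.03 0.6 0 -1"
}}

```text
clock: 18.08
eef_pos: [0.5405, 0.019, 0.0686]
tool_rot: [-0.699, 0.715, 0.0, -0.0]
contact_force: [0.5, -0.3, -0.4]
width: 0.008
```

```bash
python3 -c "
from h import *
go((.5396,.024,.062),-91.3);im,C,s=snap('wrist','w9');cv2.imwrite('pics/w9z.png',cv2.resize(im[100:340,60:380],None,fx=2.5,fy=2.5,interpolation=cv2.INTER_CUBIC))"
```

```text
now [0.5405 0.019  0.0686] ang -91.24 j6 1.56 t 18.1 -> tx ty tz yaw [-0.05   0.01   0.066] 0.001 w 0.008
```

View pics/w9z.png

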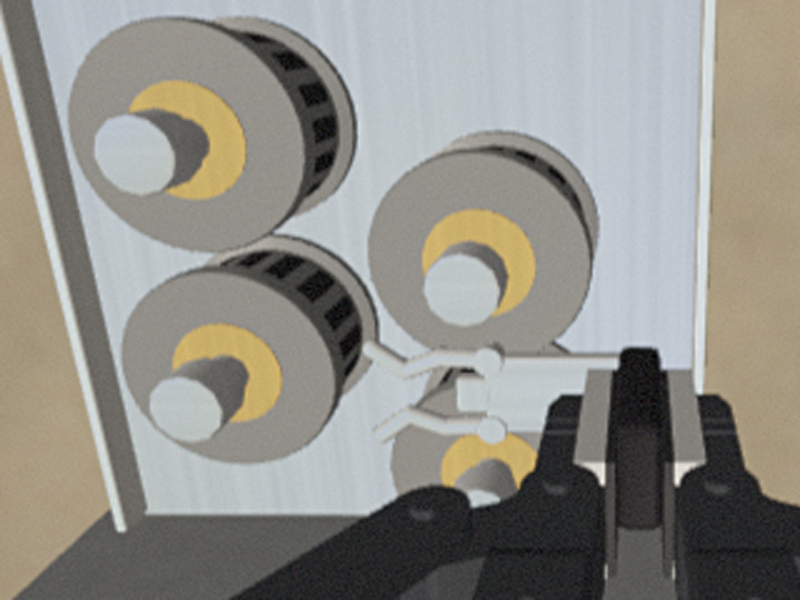

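```bash
python3 -c "
from h import *
z=lambda x,y:(60+x/2.5,100+y/2.5)
print('fl2',toolpt(*z(232,364),18.6e-3),'head2',toolpt(*z(186,409),0.6e-3))
print('fl4',toolpt(*z(187,134),18.6e-3),'head4',toolpt(*z(134,154),0.6e-3))
print('fl3',toolpt(*z(480,250),18.6e-3),'head3',toolpt(*z(462,289),0.6e-3))
print('tip',toolpt(*z(375,393)),'piv',toolpt(*z(489.5,396)),toolpt(*z(402,392)))
im=cv2.imread('pics/w9.png')
print(im[240,130],im[205,160])
h=cv2.cvtColor(im,cv2.COLOR_BGR2HSV)
for p in [(130,225),(150,280),(150,250),(200,220)]: print(h[p[1],p[0]])
"
```

```text
fl2 [-95.3171666   -1.29171453  18.6       ] head2 [-96.14324656   0.4670717    0.6       ]
fl4 [-96.11665913 -54.47264075  18.6       ] head4 [-96.16679885 -53.40330952   0.6       ]
fl3 [-36.07449657 -28.94098036  18.6       ] head3 [-36.26016794 -26.35291348   0.6       ]
tip [-58.30640736  -0.18251218   6.5       ] piv [-33.48804904   0.53633473   6.5       ] [-52.42036904  -0.4256713    6.5       ]
[112 175 201] [13  7 12]
[ 20  16 146]
[ 20  11 141]
[21 18 99]
[45 11 48]
```

>>> {"api": "jog_arm", "payload": {
  "motion": "0 0 0.03 0 -1;0 0 0.066 0 -1;0 0 0.066 0 -1;-0.15 0 0.066 0 -1;-0.25 0 0.066 0 -1;-0.3 0 0.066 0 -1;-0.3 0 0.066 0 -1"
}}

```text
clock: 19.0
eef_pos: [0.5415, 0.049, 0.0627]
tool_rot: [-0.7, 0.715, -0.0, 0.0]
contact_force: [0.3, -0.7, -0.3]
width: 0.008
```

```bash
python3 -c "
from h import *
go((.5405,.0692,.062),-91.3);im,C,s=snap('wrist','w10');print(s['contact_force']);cv2.imwrite('pics/w10z.png',cv2.resize(im[100:340,60:380],None,fx=2.5,fy=2.5,interpolation=cv2.INTER_CUBIC))"
```

```text
now [0.5415 0.049  0.0627] ang -91.22 j6 1.62 t 19.0 -> tx ty tz yaw [-0.201  0.014  0.007] 0.001 w 0.008
[ 0.33762458 -0.68530839 -0.25736827]
```

View pics/w10z.png

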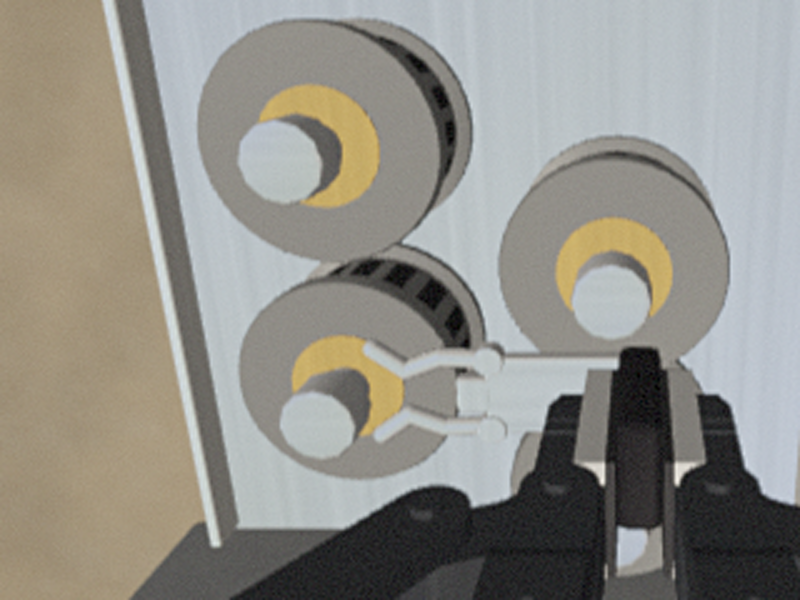

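```bash
python3 -c "
from h import *
z=lambda x,y:(60+x/2.5,100+y/2.5)
print('head2',toolpt(*z(318,425),-5.3e-3),'fl2',toolpt(*z(352,378),12.7e-3),'yellow',toolpt(*z(347,389),12.7e-3))
print('tip',toolpt(*z(375,393)),'piv',toolpt(*z(489.5,393)),'lips',toolpt(*z(405,392)))
"
```

```text
head2 [-66.0975742    0.84029845  -5.3       ] fl2 [-65.46150977  -0.6716538   12.7       ] yellow [-66.90611305   2.07395206  12.7       ]
tip [-58.30641656  -0.18268505   6.5       ] piv [-33.44462592  -0.18962686   6.5       ] lips [-51.76922934  -0.42602503   6.5       ]
```

>>> {"api": "jog_arm", "payload": {
  "motion": "0 0.005 0.006 0 -1;-0.05 0.005 0.006 0 -1;-0.1 0.005 0.006 0 -1;-0.13 0.005 0.006 0 -1;-0.16 0.005 0.006 0 -1;-0.19 0.005 0.006 0 -1;-0.205 0.005 0.006 0 -1;-0.205 0.005 0.006 0 -1"
}}

```text
clock: 20.05
eef_pos: [0.5415, 0.0694, 0.0621]
tool_rot: [-0.699, 0.715, 0.0, 0.0]
contact_force: [-1.4, 0.9, 0.1]
width: 0.0079
```

```bash
python3 -c "
from h import *
go((.5405,.0692,.062),-91.3);im,C,s=snap('wrist','w11');print(s['contact_force']);cv2.imwrite('pics/w11z.png',cv2.resize(im[100:340,60:380],None,fx=2.5,fy=2.5,interpolation=cv2.INTER_CUBIC))"
```

```text
now [0.5415 0.0694 0.0621] ang -91.25 j6 1.65 t 20.1 -> tx ty tz yaw [0.002 0.01  0.001] 0.001 w 0.0079
[-1.37166145  0.92166006  0.07987101]
```

View pics/w11z.png

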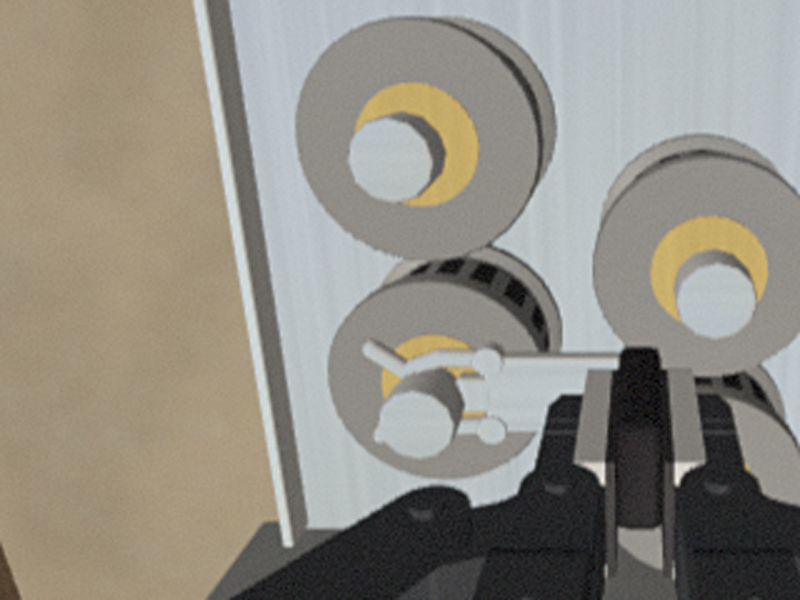

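>>> {"api": "jog_arm", "payload": {
  "motion": "-0.01 0 0 0 -1;-0.02 0 0 0 -1;-0.025 0 0 0 -1;-0.025 0 0 0 -1"
}}

```text
clock: 20.6
eef_pos: [0.5415, 0.0705, 0.0622]
tool_rot: [-0.699, 0.715, -0.001, -0.001]
contact_force: [-2.0, -9.8, 1.5]
width: 0.0079
```

>>> {"api": "jog_arm", "payload": {
  "motion": "0.02 0 0 0 -1;0.02 0 0 0 -0.4;0.02 0 0 0 -0.4;0.02 0 0 0 -0.4;0.02 0 0 0 -0.4"
}}

```text
clock: 21.22
eef_pos: [0.5414, 0.0697, 0.0621]
tool_rot: [-0.699, 0.715, -0.0, 0.0]
contact_force: [-0.6, 0.3, 0.6]
width: 0.0257
```

>>> {"api": "jog_arm", "payload": {
  "motion": "0 0 -0.1 0 -0.4;0 0 -0.3 0 -0.4;0 0 -0.7 0 -0.4;0 0 -1 0 0.2;0 0 -1 0 0.2"
}}

```text
clock: 21.85
eef_pos: [0.5424, 0.0697, 0.1651]
tool_rot: [-0.699, 0.715, -0.002, 0.002]
contact_force: [0.1, 0.3, -0.2]
width: 0.0515
```

```bash
python3 -c "
from h import *
go((.54,-.15,.19),-91.3);im,C,s=snap('wrist','w12');print(s['contact_force']);cv2.imwrite('pics/w12z.png',cv2.resize(im[100:340,60:380],None,fx=2.5,fy=2.5,interpolation=cv2.INTER_CUBIC))"
```

```text
now [0.5424 0.0697 0.1651] ang -91.26 j6 1.65 t 21.9 -> tx ty tz yaw [ 2.197 -0.025 -0.25 ] 0.0 w 0.0515
[ 0.0836036   0.26711964 -0.20046473]
```

View pics/w12.png

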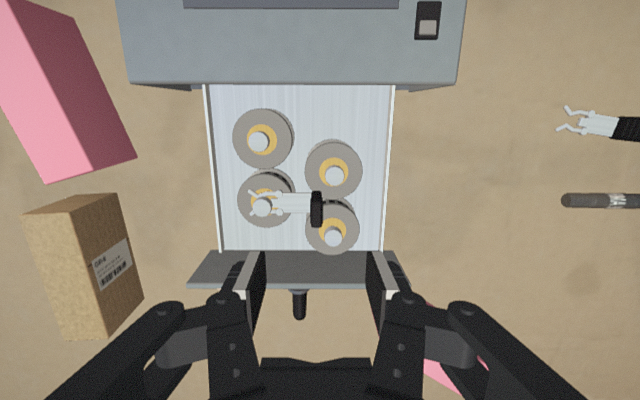

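>>> {"api": "jog_arm", "payload": {
  "motion": "0.5 0 0 0 1;1 0 0 0 1;1 0 0 0 1"
}}

```text
clock: 22.28
eef_pos: [0.5387, -0.0329, 0.1612]
tool_rot: [-0.698, 0.716, 0.001, -0.001]
contact_force: [-0.4, 0.9, 0.4]
width: 0.0853
```

>>> {"api": "jog_arm", "payload": {
  "motion": "0.5 0 0 0 1;1 0.1 0 0 1;1 0.1 0 0 1"
}}

```text
clock: 22.65
eef_pos: [0.5263, -0.1319, 0.1613]
tool_rot: [-0.698, 0.716, 0.001, -0.0]
contact_force: [-0.0, 0.2, 0.3]
width: 0.0852
```

>>> {"api": "jog_arm", "payload": {
  "motion": "0.2 0.1 0 0 1;0.4 0.1 0 0 0.2;0.4 0.1 0 0 0.2"
}}

```text
clock: 23.02
eef_pos: [0.5164, -0.1704, 0.1619]
tool_rot: [-0.699, 0.715, 0.0, -0.0]
contact_force: [0.7, -0.1, -0.3]
width: 0.0523
```

```bash
python3 -c "
from h import *
go((.54,-.2,.19),-91.3);im,C,s=snap('wrist','w13')"
```

```text
now [ 0.5164 -0.1704  0.1619] ang -91.31 j6 1.21 t 23.0 -> tx ty tz yaw [ 0.291 -0.243 -0.282] -0.0 w 0.0523
```

View pics/w13.png

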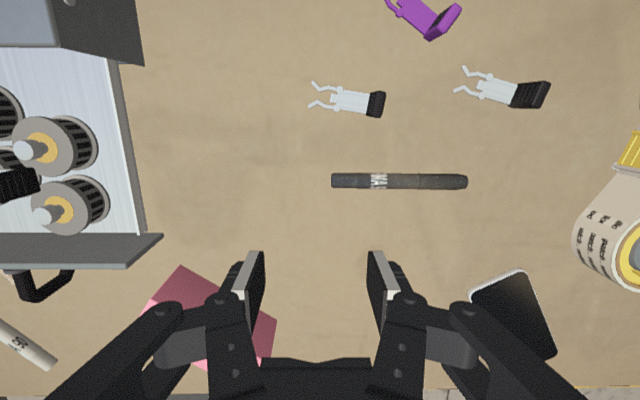

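```bash
python3 -c "
import cv2
im=cv2.imread('pics/w13.png')
cv2.imwrite('pics/w13z.png',cv2.resize(im[55:125,295:395],None,fx=7,fy=7,interpolation=cv2.INTER_CUBIC))
cv2.imwrite('pics/w13y.png',cv2.resize(im[50:120,445:565],None,fx=6,fy=6,interpolation=cv2.INTER_CUBIC))"
```

```text
(no output)
```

View pics/w13z.png

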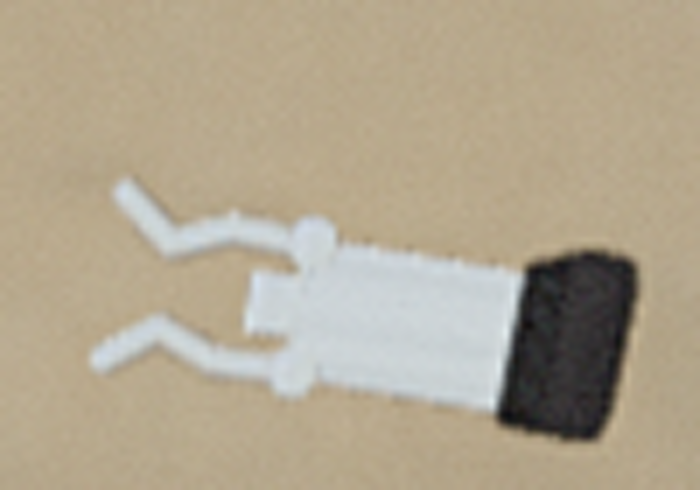

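View pics/w13y.png

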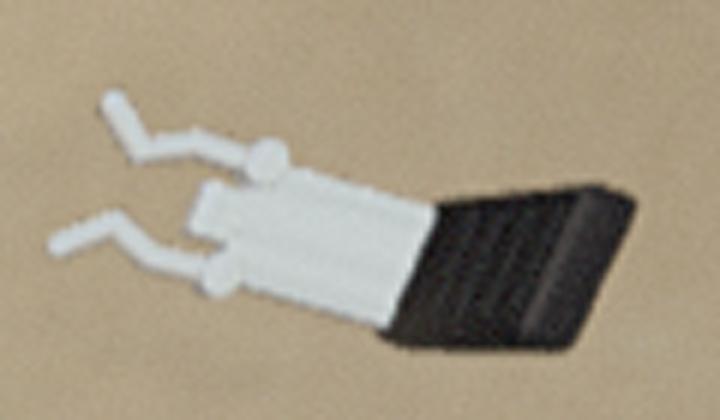

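```bash
python3 -c "
from h import *
C=cam('wrist');z=lambda x,y:(295+x/7,55+y/7);w=lambda x,y:(445+x/6,50+y/6)
g,a=clip(C,z(112,274),z(512,339))
g2,a2=clip(C,w(86,172),w(413,265))
go((*g,.085),a+180)"
```

```text
len(55) 0.0539 dir deg 80.0 grip [ 0.5948 -0.2245]
len(55) 0.0539 dir deg 74.43 grip [ 0.5994 -0.3588]
now [ 0.5164 -0.1698  0.1618] ang -91.29 j6 1.21 t 23.1 -> tx ty tz yaw [ 0.53  -0.796  0.768] 0.097 w 0.0512
```

>>> {"api": "jog_arm", "payload": {
  "motion": "0.3 -0.4 0 0.05 0.2;0.53 -0.8 0.2 0.097 0.2;0.53 -0.8 0.5 0.097 0.2;0.53 -0.8 0.76 0.097 0.2;0.53 -0.8 0.76 0.097 0.2"
}}

```text
clock: 23.7
eef_pos: [0.5944, -0.2235, 0.084]
tool_rot: [-0.643, 0.766, 0.002, -0.001]
contact_force: [0.8, -0.4, 0.1]
width: 0.0511
```

```bash
python3 -c "
from h import *
go((.5948,-.2245,.010),-100);im,C,s=snap('wrist','w14');cv2.imwrite('pics/w14z.png',cv2.resize(im[160:270,220:345],None,fx=6,fy=5,interpolation=cv2.INTER_CUBIC))"
```

```text
now [ 0.5944 -0.2235  0.084 ] ang -99.96 j6 1.33 t 23.7 -> tx ty tz yaw [ 0.01  -0.009  0.74 ] 0.0 w 0.0511
```

View pics/w14z.png

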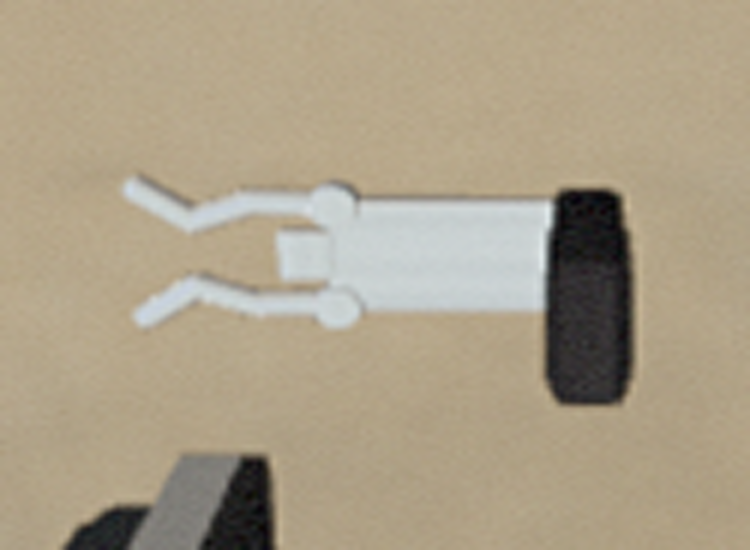

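```bash
python3 -c "
from h import *
C=cam('wrist');z=lambda x,y:(220+x/6,160+y/5)
g,a=clip(C,z(137,253.5),z(549,255))
go((*g,.010),a+180)"
```

```text
len(55) 0.0534 dir deg 79.79 grip [ 0.5951 -0.225 ]
now [ 0.5951 -0.2239  0.0859] ang -99.96 j6 1.33 t 23.8 -> tx ty tz yaw [ 0.011 -0.003  0.759] 0.003 w 0.0515
```

>>> {"api": "jog_arm", "payload": {
  "motion": "0.01 -0.003 0.4 0 0.2;0.01 -0.003 0.65 0 0.2;0.01 -0.003 0.75 0 0.2;0.01 -0.003 0.75 0 0;0.01 -0.003 0.75 0 -1;0.01 -0.003 0.75 0 -1;0.01 -0.003 0.75 0 -1;0.01 -0.003 0.75 0 -1;0.01 -0.003 0.75 0 -1"
}}

```text
clock: 24.88
eef_pos: [0.5957, -0.226, 0.0124]
tool_rot: [-0.643, 0.766, -0.001, 0.0]
contact_force: [-0.5, -0.7, 6.0]
width: 0.0078
```

>>> {"api": "jog_arm", "payload": {
  "motion": "0 0 -0.3 0 -1;0 0 -0.7 0 -1;0 0 -1 0 -1;0 0 -1 0 -1"
}}

```text
clock: 25.38
eef_pos: [0.5961, -0.2262, 0.114]
tool_rot: [-0.643, 0.766, -0.002, 0.001]
contact_force: [-0.2, 0.2, -1.1]
width: 0.0075
```

```bash
python3 -c "
from h import *
go((.56,-.02,.13),-91.3);im,C,s=snap('wrist','w15');cv2.imwrite('pics/w15z.png',cv2.resize(im[225:290,195:345],None,fx=5,fy=5,interpolation=cv2.INTER_CUBIC))"
```

```text
now [ 0.5961 -0.2262  0.114 ] ang -99.99 j6 1.33 t 25.4 -> tx ty tz yaw [-1.967  0.712 -0.165] -0.097 w 0.0075
```

View pics/w15z.png

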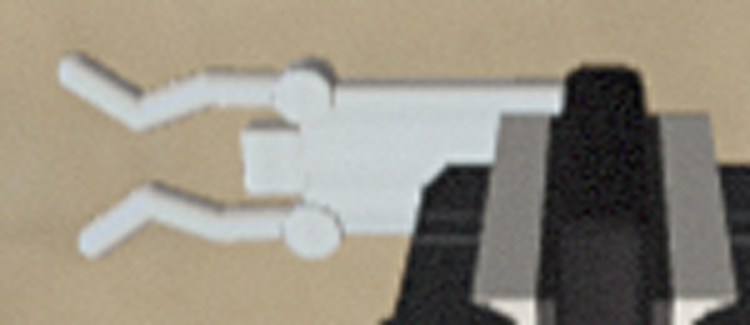

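```bash
python3 -c "
from h import *
go((.567,-.13,.13),-91.3)"
```

```text
now [ 0.5953 -0.2258  0.112 ] ang -100.0 j6 1.33 t 25.4 -> tx ty tz yaw [-0.894  0.445 -0.181] -0.097 w 0.0077
```

>>> {"api": "jog_arm", "payload": {
  "motion": "-0.4 0.2 -0.16 -0.05 -1;-0.8 0.4 -0.16 -0.097 -1;-0.9 0.43 -0.16 -0.097 -1;-0.9 0.43 -0.16 -0.097 -1"
}}

```text
clock: 25.92
eef_pos: [0.5682, -0.1293, 0.1264]
tool_rot: [-0.699, 0.715, 0.0, -0.0]
contact_force: [-0.4, -1.0, -0.3]
width: 0.0078
```

```bash
python3 -c "
from h import *
go((.5673,-.036,.072),-91.3)"
```

```text
now [ 0.5682 -0.1293  0.1264] ang -91.25 j6 1.31 t 25.9 -> tx ty tz yaw [-0.933  0.029  0.544] 0.001 w 0.0078
```

>>> {"api": "jog_arm", "payload": {
  "motion": "-0.4 0.03 0 0 -1;-0.8 0.03 0 0 -1;-0.93 0.03 0.2 0 -1;-0.93 0.03 0.4 0 -1;-0.93 0.03 0.54 0 -1;-0.93 0.03 0.54 0 -1;-0.93 0.03 0.54 0 -1"
}}

```text
clock: 26.8
eef_pos: [0.5678, -0.0371, 0.0736]
tool_rot: [-0.699, 0.715, -0.0, 0.0]
contact_force: [-1.1, -0.2, 0.2]
width: 0.0074
```

```bash
python3 -c "
from h import *
go((.5673,.0086,.0636),-91.3);im,C,s=snap('wrist','w16');cv2.imwrite('pics/w16z.png',cv2.resize(im[100:340,60:380],None,fx=2.5,fy=2.5,interpolation=cv2.INTER_CUBIC))"
```

```text
now [ 0.5678 -0.0371  0.0736] ang -91.31 j6 1.46 t 26.8 -> tx ty tz yaw [-0.456  0.015  0.1  ] -0.0 w 0.0074
```

View pics/w16z.png

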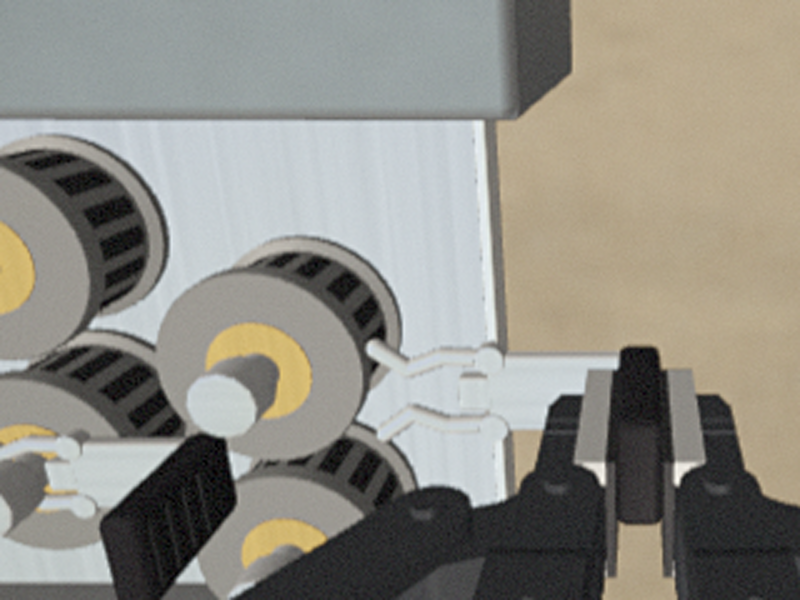

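```bash
python3 -c "
from h import *
z=lambda x,y:(60+x/2.5,100+y/2.5)
print('head3',toolpt(*z(222,405),5.6e-3),'fl3',toolpt(*z(263,363),23.6e-3))
print('tip',toolpt(*z(378,392),.0084),'piv',toolpt(*z(489.5,392),.0084))
"
```

```text
head3 [-91.47450096   2.25248255   5.6       ] fl3 [-90.79393487   0.84202171  23.6       ]
tip [-58.35171339   0.57253829   8.4       ] piv [-33.8438028    0.56574281   8.4       ]
```

>>> {"api": "jog_arm", "payload": {
  "motion": "0 0.012 0.06 0 -1;0 0.012 0.1 0 -1;0 0.012 0.1 0 -1;-0.12 0.012 0.1 0 -1;-0.2 0.012 0.1 0 -1;-0.25 0.012 0.1 0 -1;-0.25 0.012 0.1 0 -1"
}}

```text
clock: 27.72
eef_pos: [0.5668, -0.0111, 0.0631]
tool_rot: [-0.7, 0.715, -0.0, 0.0]
contact_force: [0.1, 0.0, -0.7]
width: 0.008
```

```bash
python3 -c "
from h import *
go((.5673,.0086,.0636),-91.3);im,C,s=snap('wrist','w17');print(s['contact_force']);cv2.imwrite('pics/w17z.png',cv2.resize(im[100:340,60:380],None,fx=2.5,fy=2.5,interpolation=cv2.INTER_CUBIC))"
```

```text
now [ 0.5668 -0.0111  0.0631] ang -91.22 j6 1.51 t 27.7 -> tx ty tz yaw [-0.197 -0.001 -0.005] 0.001 w 0.008
[ 0.10886947  0.00236536 -0.66830346]
```

View pics/w17z.png

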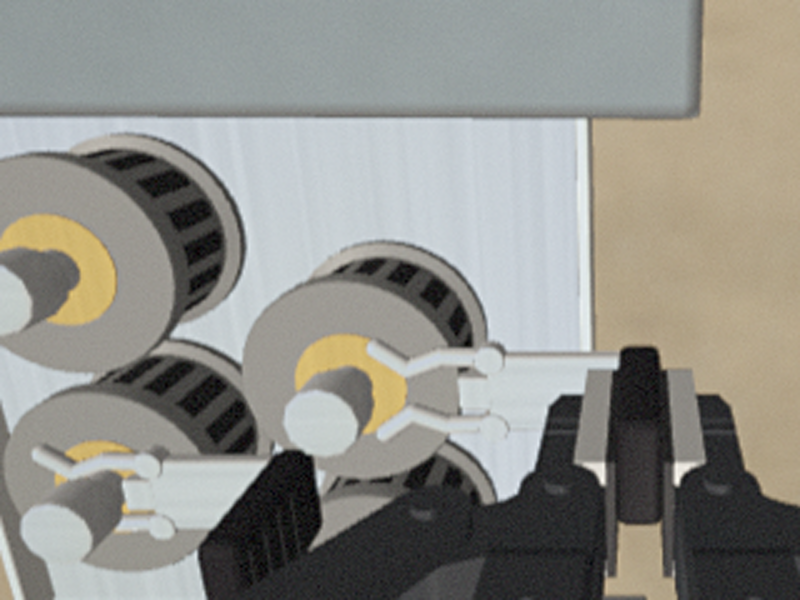

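>>> {"api": "jog_arm", "payload": {
  "motion": "-0.03 0 -0.003 0 -1;-0.07 0 -0.003 0 -1;-0.1 0 -0.003 0 -1;-0.13 0 -0.003 0 -1;-0.16 0 -0.003 0 -1;-0.19 0 -0.003 0 -1;-0.205 0 -0.003 0 -1;-0.205 0 -0.003 0 -1"
}}

```text
clock: 28.78
eef_pos: [0.5672, 0.0091, 0.0634]
tool_rot: [-0.699, 0.715, 0.0, -0.0]
contact_force: [0.3, 1.2, -0.5]
width: 0.0076
```

>>> {"api": "jog_arm", "payload": {
  "motion": "-0.01 0 0 0 -1;-0.02 0 0 0 -1;-0.025 0 0 0 -1;-0.025 0 0 0 -1"
}}

```text
clock: 29.28
eef_pos: [0.5673, 0.01, 0.0635]
tool_rot: [-0.699, 0.715, -0.001, -0.001]
contact_force: [-0.8, -12.2, 0.5]
width: 0.008
```

```bash
python3 -c "
from h import *
go((.5673,.0086,.0636),-91.3);im,C,s=snap('wrist','w18');print(s['contact_force']);cv2.imwrite('pics/w18z.png',cv2.resize(im[100:340,60:380],None,fx=2.5,fy=2.5,interpolation=cv2.INTER_CUBIC))"
```

```text
now [0.5673 0.01   0.0635] ang -91.28 j6 1.55 t 29.3 -> tx ty tz yaw [ 0.014 -0.    -0.001] 0.0 w 0.008
[ -0.80100447 -12.21272923   0.46803662]
```

View pics/w18z.png

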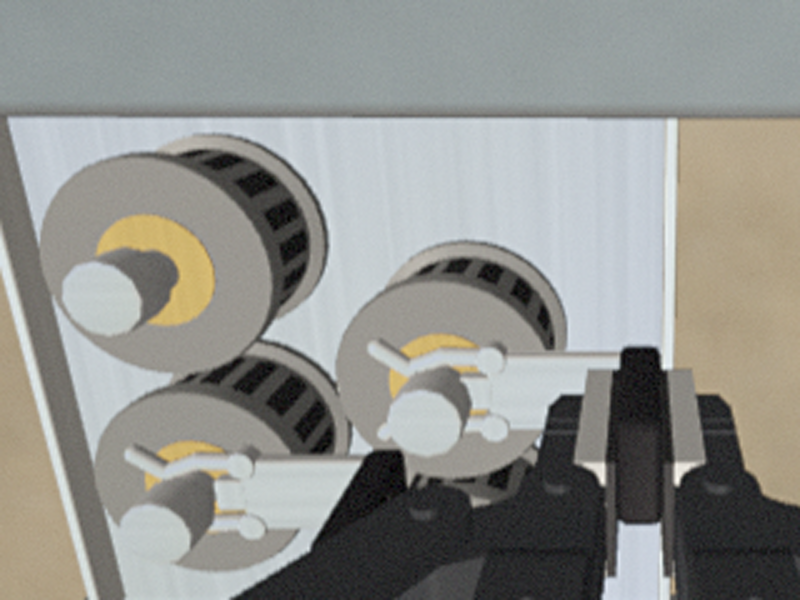

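Seated at axle 3 (same signature: no force, then a hard stop). Release, rise, and go to the last clip.

>>> {"api": "jog_arm", "payload": {
  "motion": "0.02 0 0 0 -1;0.02 0 0 0 -0.4;0.02 0 0 0 -0.4;0.02 0 0 0 -0.4;0.02 0 0 0 -0.4"
}}

```text
clock: 29.95
eef_pos: [0.5672, 0.0096, 0.0634]
tool_rot: [-0.699, 0.715, 0.0, 0.0]
contact_force: [0.5, -0.3, -0.0]
width: 0.0256
```

>>> {"api": "jog_arm", "payload": {
  "motion": "0 0 -0.1 0 -0.4;0 0 -0.3 0 -0.4;0 0 -0.7 0 -0.4;0 0 -1 0 0.2;0 0 -1 0 0.2"
}}

```text
clock: 30.58
eef_pos: [0.5682, 0.0094, 0.1665]
tool_rot: [-0.699, 0.715, -0.002, 0.002]
contact_force: [-0.5, 0.3, -0.5]
width: 0.0508
```

>>> {"api": "jog_arm", "payload": {
  "motion": "0.5 0 0 0 0.2;1 0.1 0 0 0.2;1 0.1 0 0 0.2"
}}

```text
clock: 30.95
eef_pos: [0.5542, -0.0929, 0.1629]
tool_rot: [-0.698, 0.716, 0.0, -0.0]
contact_force: [-0.2, 0.6, -0.6]
width: 0.0511
```

>>> {"api": "jog_arm", "payload": {
  "motion": "0.5 0 0 0 0.2;1 0.1 0 0 0.2;1 0.1 0 0 0.2"
}}

```text
clock: 31.32
eef_pos: [0.5421, -0.192, 0.1629]
tool_rot: [-0.698, 0.716, 0.0, -0.0]
contact_force: [0.3, 0.2, -0.1]
width: 0.0508
```

>>> {"api": "jog_arm", "payload": {
  "motion": "0.5 0 0 0 0.2;1 0.1 0 0.1 0.2;1 0.1 0 0.16 0.2;1 0.1 0 0.16 0.2"
}}

```text
clock: 31.82
eef_pos: [0.5309, -0.2889, 0.163]
tool_rot: [-0.605, 0.797, 0.0, -0.0]
contact_force: [0.7, 0.5, 0.3]
width: 0.0513
```

```bash
python3 -c "
from h import *
go((.5994,-.3588,.085),-105.6);im,C,s=snap('wrist','w19')"
```

```text
now [ 0.5309 -0.2889  0.163 ] ang -105.6 j6 1.28 t 31.8 -> tx ty tz yaw [ 0.49  -0.848  0.78 ] -0.0 w 0.0513
```

View pics/w19.png

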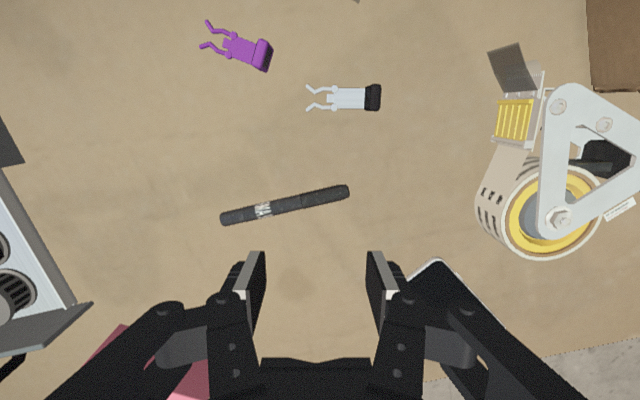

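```bash
python3 -c "
from h import *
C=cam('wrist')
g,a=clip(C,(308,97.2),(366.5,97.8))
for q in [(477,200),(490,50),(500,150)]: print(ray(C,*q,.05).round(3))
go((*g,.085),a+180)"
```

```text
len(55) 0.0545 dir deg 73.96 grip [ 0.5992 -0.3606]
[ 0.493 -0.424  0.05 ]
[ 0.61  -0.446  0.05 ]
[ 0.532 -0.447  0.05 ]
now [ 0.531  -0.2886  0.1631] ang -105.48 j6 1.28 t 31.9 -> tx ty tz yaw [ 0.512 -0.85   0.781] 0.006 w 0.0512
```

>>> {"api": "jog_arm", "payload": {
  "motion": "0.25 -0.4 0 0 0.2;0.5 -0.85 0.2 0.005 0.2;0.5 -0.85 0.5 0.005 0.2;0.5 -0.85 0.77 0.005 0.2;0.5 -0.85 0.77 0.005 0.2"
}}

```text
clock: 32.5
eef_pos: [0.5986, -0.3591, 0.0841]
tool_rot: [-0.602, 0.798, 0.002, -0.001]
contact_force: [0.8, -0.7, 1.2]
width: 0.0513
```

```bash
python3 -c "
from h import *
go((.5992,-.36,.010),-105.9);im,C,s=snap('wrist','w20');cv2.imwrite('pics/w20z.png',cv2.resize(im[160:270,220:345],None,fx=6,fy=5,interpolation=cv2.INTER_CUBIC))"
```

```text
now [ 0.5986 -0.3591  0.0841] ang -105.93 j6 1.26 t 32.5 -> tx ty tz yaw [ 0.008 -0.011  0.741] -0.0 w 0.0513
```

View pics/w20z.png

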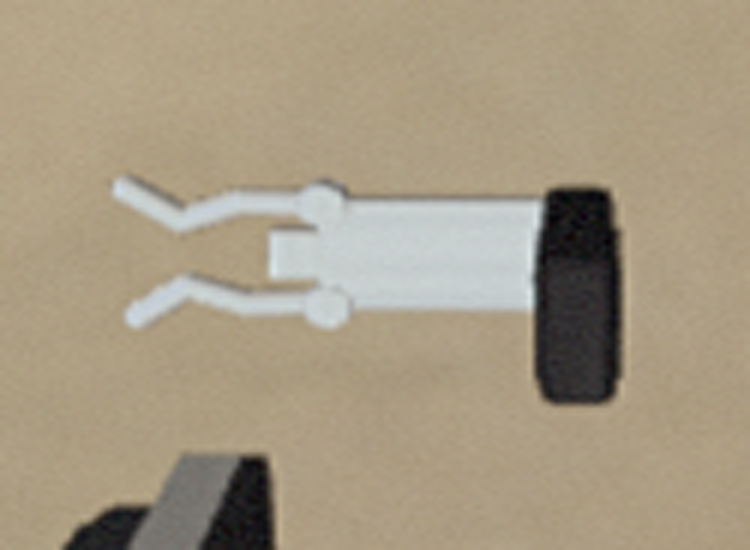

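>>> {"api": "jog_arm", "payload": {
  "motion": "-0.005 -0.003 0.4 0 0.2;-0.005 -0.003 0.65 0 0.2;-0.005 -0.003 0.75 0 0.2;-0.005 -0.003 0.75 0 0;-0.005 -0.003 0.75 0 -1;-0.005 -0.003 0.75 0 -1;-0.005 -0.003 0.75 0 -1;-0.005 -0.003 0.75 0 -1;-0.005 -0.003 0.75 0 -1"
}}

```text
clock: 33.67
eef_pos: [0.6, -0.3609, 0.0129]
tool_rot: [-0.601, 0.799, -0.001, 0.0]
contact_force: [0.6, -0.5, 6.9]
width: 0.0078
```

>>> {"api": "jog_arm", "payload": {
  "motion": "0 0 -0.3 0 -1;0 0 -0.7 0 -1;0 0 -1 0 -1;0 0 -1 0 -1"
}}

```text
clock: 34.17
eef_pos: [0.6003, -0.3612, 0.1146]
tool_rot: [-0.601, 0.799, -0.002, 0.001]
contact_force: [0.2, -0.6, -0.4]
width: 0.0076
```

```bash
python3 -c "
from h import *
go((.5133,-.2,.13),-91.3);im,C,s=snap('wrist','w21');cv2.imwrite('pics/w21z.png',cv2.resize(im[225:290,195:345],None,fx=5,fy=5,interpolation=cv2.INTER_CUBIC))"
```

```text
now [ 0.6003 -0.3612  0.1146] ang -106.12 j6 1.26 t 34.2 -> tx ty tz yaw [-1.307  1.282 -0.162] -0.165 w 0.0076
```

View pics/w21z.png

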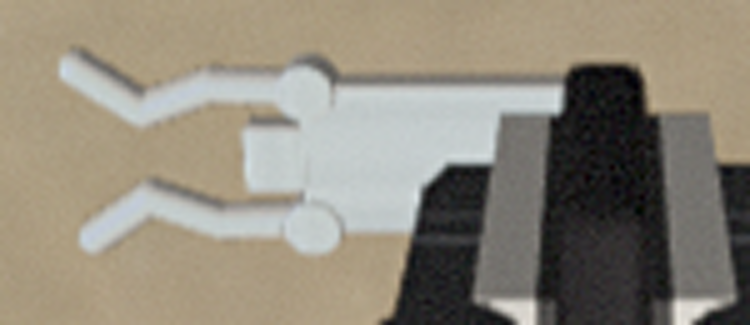

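>>> {"api": "jog_arm", "payload": {
  "motion": "-0.4 0.4 -0.15 -0.05 -1;-0.8 0.8 -0.15 -0.12 -1;-1 0.98 -0.15 -0.165 -1;-1 0.98 -0.15 -0.165 -1"
}}

```text
clock: 34.72
eef_pos: [0.5322, -0.2357, 0.1256]
tool_rot: [-0.7, 0.714, 0.001, -0.0]
contact_force: [-0.2, -1.1, -1.1]
width: 0.0077
```

```bash
python3 -c "
from h import *
go((.5133,-.09,.13),-91.3)"
```

```text
now [ 0.5322 -0.2357  0.1256] ang -91.15 j6 1.11 t 34.7 -> tx ty tz yaw [-1.453  0.218 -0.042] 0.002 w 0.0077
```

>>> {"api": "jog_arm", "payload": {
  "motion": "-0.4 0.1 0 0 -1;-0.8 0.2 0 0 -1;-1 0.2 0 0.002 -1;-1 0.2 0 0.002 -1"
}}

```text
clock: 35.22
eef_pos: [0.5154, -0.1364, 0.1258]
tool_rot: [-0.698, 0.716, 0.0, -0.0]
contact_force: [0.3, -0.4, -0.4]
width: 0.0078
```

```bash
python3 -c "
from h import *
go((.5133,-.036,.073),-91.3)"
```

```text
now [ 0.5154 -0.1364  0.1258] ang -91.42 j6 1.27 t 35.2 -> tx ty tz yaw [-1.003  0.045  0.528] -0.001 w 0.0078
```

>>> {"api": "jog_arm", "payload": {
  "motion": "-0.4 0.04 0 0 -1;-0.8 0.04 0 0 -1;-1 0.04 0.2 0 -1;-1 0.04 0.4 0 -1;-1 0.04 0.53 0 -1;-1 0.04 0.53 0 -1;-1 0.04 0.53 0 -1"
}}

```text
clock: 36.1
eef_pos: [0.5141, -0.0373, 0.0739]
tool_rot: [-0.698, 0.716, -0.0, 0.0]
contact_force: [-0.4, -0.4, 0.3]
width: 0.0078
```

```bash
python3 -c "
from h import *
go((.5133,.0103,.064),-91.3);im,C,s=snap('wrist','w22');cv2.imwrite('pics/w22z.png',cv2.resize(im[100:340,60:380],None,fx=2.5,fy=2.5,interpolation=cv2.INTER_CUBIC))"
```

```text
now [ 0.5141 -0.0373  0.0739] ang -91.49 j6 1.45 t 36.1 -> tx ty tz yaw [-0.476  0.021  0.099] -0.002 w 0.0078
```

View pics/w22z.png

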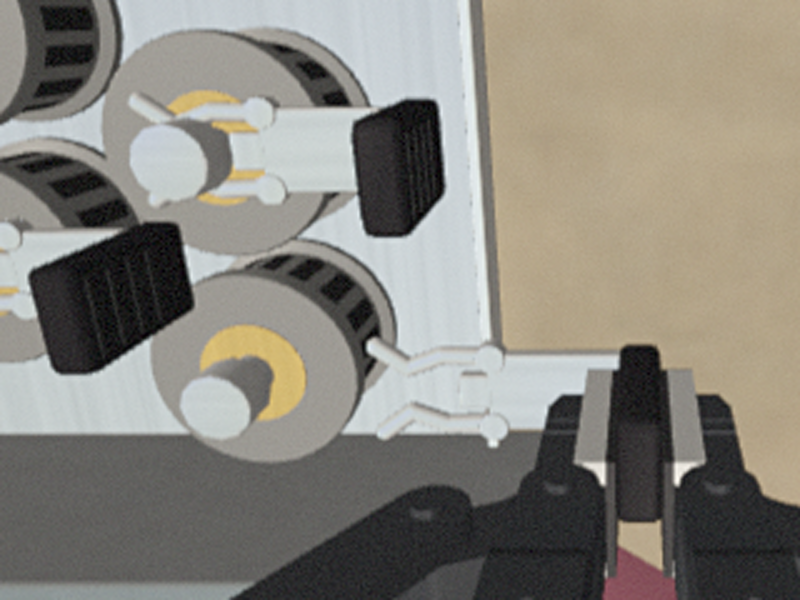

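>>> {"api": "jog_arm", "payload": {
  "motion": "0 0.018 0.06 0 -1;0 0.018 0.1 -0.002 -1;0 0.018 0.1 -0.002 -1;-0.12 0.018 0.1 -0.002 -1;-0.2 0.018 0.1 -0.002 -1;-0.27 0.018 0.1 -0.002 -1;-0.27 0.018 0.1 -0.002 -1"
}}

```text
clock: 37.02
eef_pos: [0.5126, -0.0091, 0.0634]
tool_rot: [-0.7, 0.715, -0.0, 0.0]
contact_force: [-0.9, -0.5, -0.2]
width: 0.008
```

```bash
python3 -c "
from h import *
go((.5133,.0103,.064),-91.3);im,C,s=snap('wrist','w23');print(s['contact_force']);cv2.imwrite('pics/w23z.png',cv2.resize(im[100:340,60:380],None,fx=2.5,fy=2.5,interpolation=cv2.INTER_CUBIC))"
```

```text
now [ 0.5126 -0.0091  0.0634] ang -91.21 j6 1.5 t 37.0 -> tx ty tz yaw [-0.194 -0.003 -0.006] 0.001 w 0.008
[-0.88269378 -0.52997991 -0.21280498]
```

View pics/w23z.png

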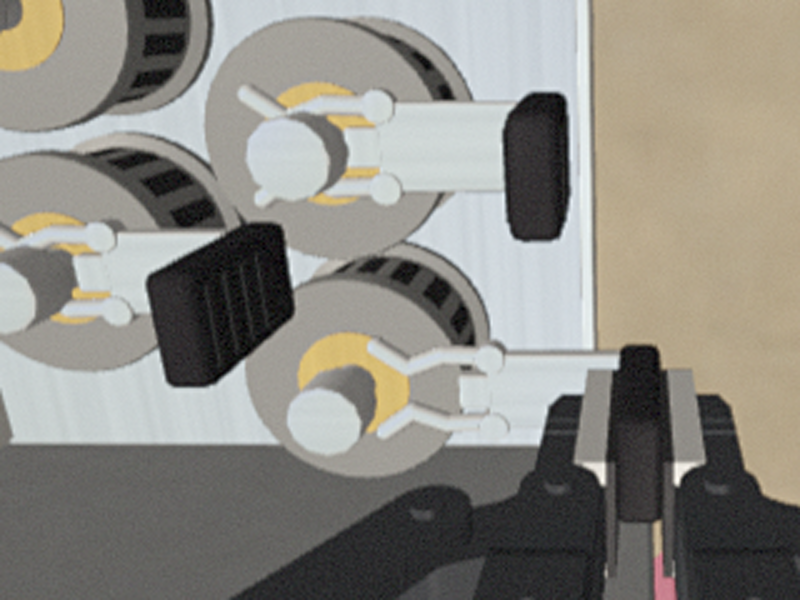

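>>> {"api": "jog_arm", "payload": {
  "motion": "-0.03 0 -0.005 0 -1;-0.07 0 -0.005 0 -1;-0.1 0 -0.005 0 -1;-0.13 0 -0.005 0 -1;-0.16 0 -0.005 0 -1;-0.19 0 -0.005 0 -1;-0.205 0 -0.005 0 -1;-0.205 0 -0.005 0 -1"
}}

```text
clock: 38.08
eef_pos: [0.5131, 0.0107, 0.0639]
tool_rot: [-0.699, 0.715, -0.0, -0.0]
contact_force: [0.4, -3.2, 0.2]
width: 0.0078
```

>>> {"api": "jog_arm", "payload": {
  "motion": "-0.01 0 0 0 -1;-0.02 0 0 0 -1;-0.025 0 0 0 -1;-0.025 0 0 0 -1"
}}

```text
clock: 38.58
eef_pos: [0.5132, 0.0116, 0.0641]
tool_rot: [-0.699, 0.715, -0.001, -0.001]
contact_force: [-1.4, -17.4, 2.3]
width: 0.0074
```

```bash
python3 -c "
from h import *
im,C,s=snap('wrist','w24');print(s['contact_force']);cv2.imwrite('pics/w24z.png',cv2.resize(im[100:340,60:380],None,fx=2.5,fy=2.5,interpolation=cv2.INTER_CUBIC))"
```

```text
[ -1.38172275 -17.36666789   2.30503822]
```

View pics/w24z.png

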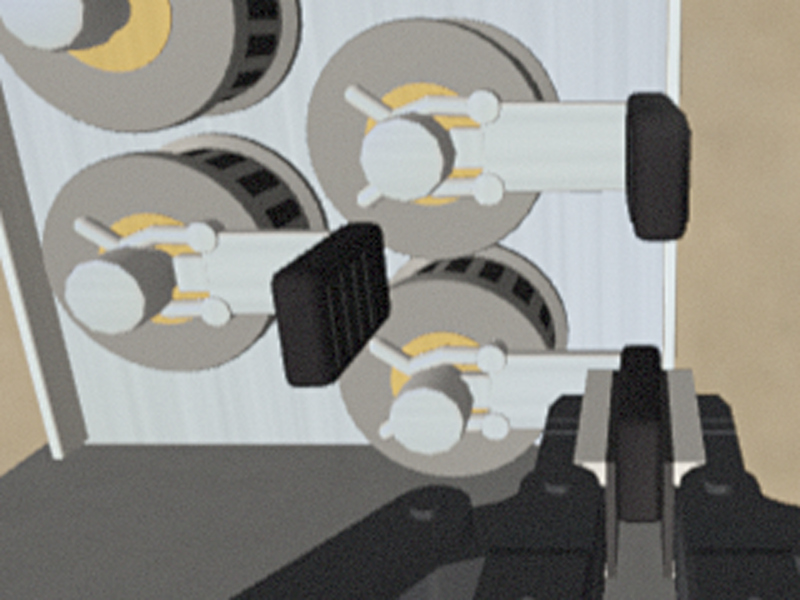

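>>> {"api": "jog_arm", "payload": {
  "motion": "0.022 0 0 0 -1;0.022 0 0 0 -0.4;0.022 0 0 0 -0.4;0.022 0 0 0 -0.4;0.022 0 0 0 -0.4"
}}

```text
clock: 39.25
eef_pos: [0.513, 0.0112, 0.0639]
tool_rot: [-0.699, 0.715, 0.0, 0.0]
contact_force: [-0.6, 0.6, -1.6]
width: 0.0258
```

>>> {"api": "jog_arm", "payload": {
  "motion": "0 0 -0.1 0 -0.4;0 0 -0.3 0 -0.4;0 0 -0.7 0 -0.4;0 0.2 -1 0 -0.4;-0.3 0.6 -1 0 -0.4;-0.6 0.9 -1 0 -0.4;-0.6 0.9 -1 0 -0.4"
}}

```text
clock: 40.12
eef_pos: [0.4233, 0.0743, 0.1648]
tool_rot: [-0.7, 0.714, -0.0, 0.0]
contact_force: [0.9, 0.6, 0.4]
width: 0.0257
```

```bash
python3 -c "
from h import *
go((.434,.0874,.05),-91.3);im,C,s=snap('wrist','w25');snap('top','t25');snap('scene','s25')"
```

```text
now [0.4233 0.0743 0.1648] ang -91.14 j6 1.68 t 40.1 -> tx ty tz yaw [-0.133 -0.104  1.148] 0.002 w 0.0257
```

View pics/w25.png

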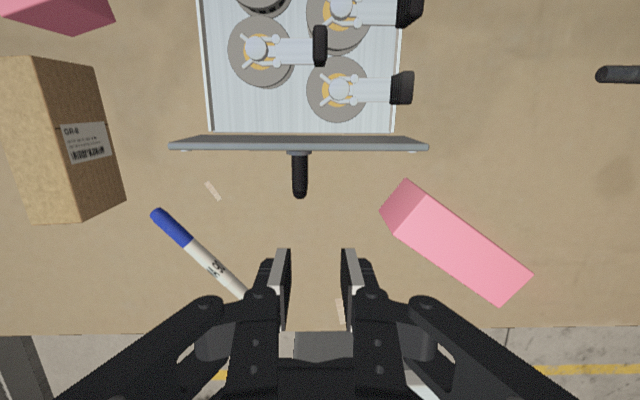

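View pics/t25.png

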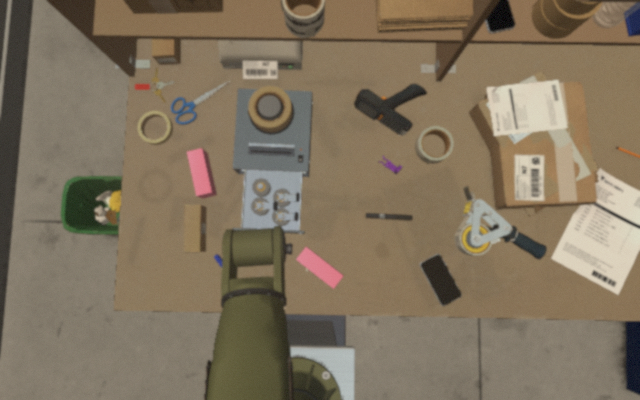

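View pics/s25.png

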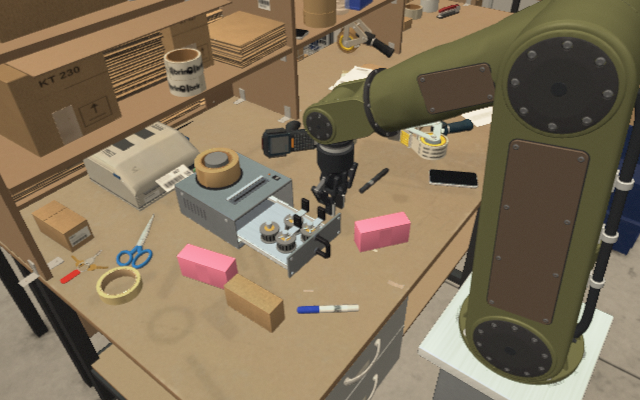

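>>> {"api": "jog_arm", "payload": {
  "motion": "-0.13 -0.1 0 0 0.2;-0.13 -0.1 0.2 0 0.2;-0.13 -0.1 0.6 0 0.2;-0.13 -0.1 0.9 0 0.2;-0.13 -0.1 1 0 0.2"
}}

```text
clock: 40.9
eef_pos: [0.4347, 0.0859, 0.0623]
tool_rot: [-0.699, 0.715, 0.001, -0.001]
contact_force: [0.3, -0.2, 0.2]
width: 0.0507
```

```bash
python3 -c "
from h import *
go((.434,.0874,.05),-91.3)"
```

```text
now [0.4347 0.0859 0.0623] ang -91.29 j6 1.71 t 40.9 -> tx ty tz yaw [-0.015  0.007  0.123] 0.0 w 0.0507
```

>>> {"api": "jog_arm", "payload": {
  "motion": "-0.015 0 0.12 0 0.2;-0.015 0 0.12 0 0;-0.015 0 0.12 0 -1;-0.015 0 0.12 0 -1;-0.015 0 0.12 0 -1;-0.015 0 0.12 0 -1;-0.015 0 0.12 0 -1"
}}

```text
clock: 41.78
eef_pos: [0.4352, 0.0874, 0.0527]
tool_rot: [-0.699, 0.715, -0.0, 0.001]
contact_force: [-1.1, -0.1, 5.6]
width: 0.0102
```

>>> {"api": "jog_arm", "payload": {
  "motion": "0 -0.1 0 0 -1;0 -0.25 0 0 -1;0 -0.4 0 0 -1;0 -0.55 0 0 -1;0 -0.7 0 0 -1;0 -0.8 0 0 -1;0 -0.8 0 0 -1"
}}

```text
clock: 42.65
eef_pos: [0.516, 0.0853, 0.0528]
tool_rot: [-0.699, 0.715, -0.001, 0.001]
contact_force: [4.9, -3.4, 4.2]
width: 0.0099
```

>>> {"api": "jog_arm", "payload": {
  "motion": "0 -0.1 0 0 -1;0 -0.25 0 0 -1;0 -0.4 0 0 -1;0 -0.55 0 0 -1;0 -0.68 0 0 -1;0 -0.76 0 0 -1;0 -0.76 0 0 -1"
}}

```text
clock: 43.52
eef_pos: [0.5916, 0.0834, 0.0528]
tool_rot: [-0.699, 0.715, -0.001, 0.001]
contact_force: [4.7, -3.8, 4.2]
width: 0.0098
```

>>> {"api": "jog_arm", "payload": {
  "motion": "0 -0.02 0 0 -1;0 -0.04 0 0 -1;0 -0.06 0 0 -1;0 -0.07 0 0 -1;0 -0.07 0 0 -1"
}}

```text
clock: 44.15
eef_pos: [0.5954, 0.0834, 0.0527]
tool_rot: [-0.699, 0.715, 0.002, -0.002]
contact_force: [-23.2, -5.7, 21.0]
width: 0.0101
```

>>> {"api": "jog_arm", "payload": {
  "motion": "0 0.025 0 0 -1;0 0.025 0 0 -1;0 0.025 0 0 0.1;0 0.025 0 0 0.1;0 0.025 0 0 0.1;0 0.025 -0.2 0 0.1;0 0.025 -0.5 0 0.1;0 0.1 -0.8 0 0.1;0 0.5 -1 0 0.1;0 0.9 -1 0 0.1;0 1 -1 0 0.1;0 1 -1 0 0.1"
}}

```text
clock: 45.65
eef_pos: [0.4981, 0.086, 0.153]
tool_rot: [-0.699, 0.715, -0.001, 0.001]
contact_force: [1.3, 0.5, 1.0]
width: 0.0472
```

```bash
python3 -c "
from h import *
go((.434,.0874,.05),-91.3);im,C,s=snap('wrist','w26');snap('top','t26')
im=cv2.imread('pics/t26.png');cv2.imwrite('pics/t26z.png',cv2.resize(im[60:290,180:440],None,fx=2.6,fy=2.6,interpolation=cv2.INTER_CUBIC))"
```

```text
now [0.4981 0.086  0.153 ] ang -91.26 j6 1.69 t 45.6 -> tx ty tz yaw [0.    0.643 1.029] 0.0 w 0.0472
```

View pics/w26.png

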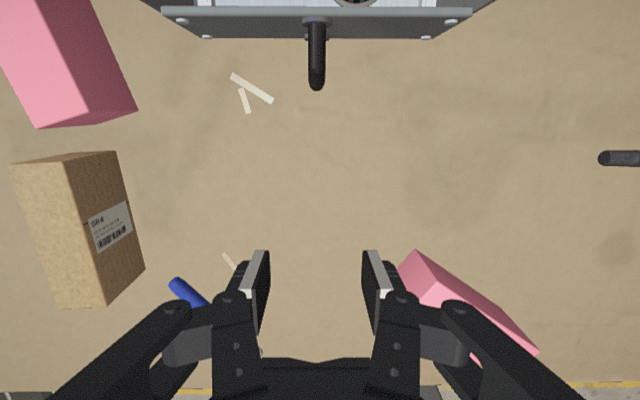

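View pics/t26z.png

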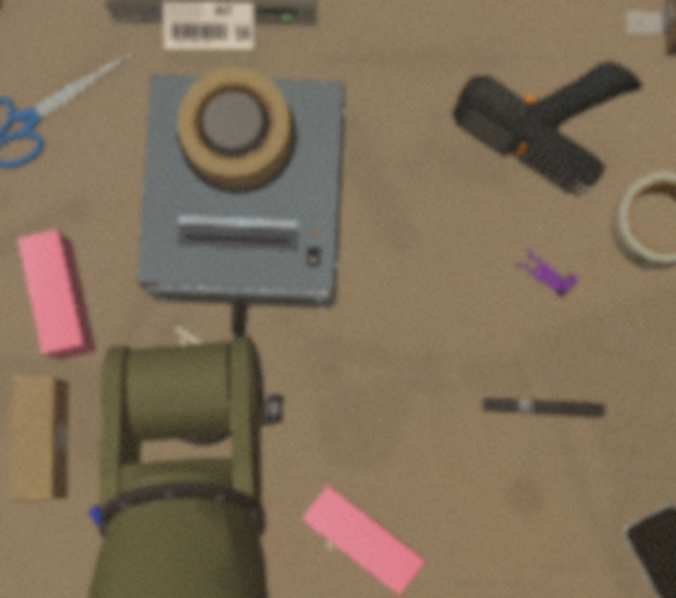

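```bash
python3 -c "
from h import *
C=cam('wrist')
L=ray(C,163,11,.078);R=ray(C,473,15,.078);print(L,R,(L+R)/2)
im=cv2.imread('pics/w26.png');cv2.imwrite('pics/w26z.png',cv2.resize(im[0:100,150:490],None,fx=2.3,fy=2.3,interpolation=cv2.INTER_CUBIC))"
```

```text
[0.63507132 0.17851519 0.078     ] [ 0.62856979 -0.0138195   0.078     ] [0.63182056 0.08234784 0.078     ]
```

View pics/w26z.png

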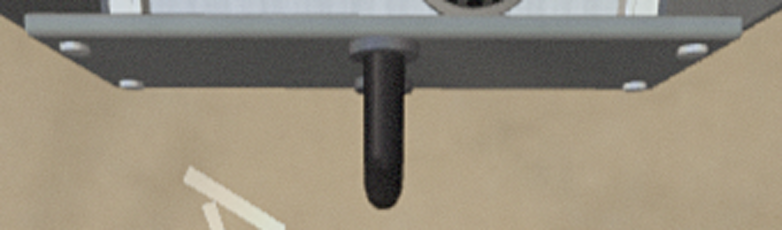

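```bash
python3 -c "
from h import *
print(order.hand_in())"
```

```text
the job is handed in; nothing more can be done
None
```

The job is done and handed in at about 46 s. No verdict came back.

- **Carton:** only the brown carton stood in front of the tray; there was no stapler. I set it upright on the left, about 0.21 m from the machine's middle line.
- **Tray out:** I pulled the tray until it hit its stop, after 155.5 mm of travel and with a 44 N rise in force.
- **Clips:** three clips lay on the bench. They went onto axles 2, 3 and 1, in that order. Each was nearly force-free once home, then pressed against a firm stop of 10–17 N, and each looked seated in the wrist pictures.
- **Tray in:** I pushed it back until it stopped, after 160.2 mm. The panel now sits about 7 mm farther in than at the start, which fits a tray that began about 5 mm out.
- **Last pictures:** there are no loose clips on the bench. The black marker, pink cartons and purple clip are where they were. The blue marker was mostly hidden by the arm in the last top view, but its visible end looked unmoved.

**Checks that disagreed:** the top camera placed the axles about 5 mm off in y compared with the wrist camera. Two wrist views also differed by about 3 mm in x. I settled this by lining up each clip with its axle in the same wrist picture. I did not measure the final distance from each clip's eye to its axle; seating is judged from the force and the pictures.

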